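Cure a batch of varnished name plates in the UV box

TASK

Cure the freshly varnished name plates: open the lid of the curing box on the left, lay every name plate that is out on the bench flat on the chamber floor, face up and side by side, and shut the lid fully. Then push the lock pin right through the fork and the lid's eye on the front of the box and leave it there, and start the lamp by pressing the round membrane key firmly until it registers (about 6 N; it hardly moves, so do not hammer it) and letting go; leave the two square keys and the other things on the bench alone.

Things in the scene. Friction and masses are not known exactly. Their poses are not given: they have to be found in the camera images.
- uv_box: white UV curing box fixed to the bench; origin under the middle of its chamber, x towards its back (hinge), y to its left, z up. Chamber part 180 x 270 mm outside, rim at 66 mm (shut lid's top 81 mm), walls 10 mm; inside 160 (x) x 250 (y) mm with the floor at 16 mm. Grey control housing, 180 x 68 mm, 70 mm high, against its right (-y) side
- chamber_floor (a point): middle of the chamber's floor (16 mm above the bench), axes as the box
- lid (a joint): angle of the lid with the amber window, 0 shut, 1.6 wide open; a stiff friction hinge, it stays where it is left and takes about 5 N at the handle to move. Open it to about 1.45 to have room above the chamber; grip its handle and follow the arc
- lid_hinge (a point): point on the lid's hinge line (along the box's y) in the middle of the box's rear rim, 70 mm above the bench
- lid_handle (a point): middle of the lid's handle bar (moves with it): round steel bar 10 mm thick, 80 mm long along the box's y between two posts, 30 mm above the lid's top. With the lid shut it lies 168 mm ahead of the hinge line, 41 mm above it and 30 mm left of the box's middle. Can be pinched from above at any lid angle
- hasp (a point): middle of the fork at the box's front, on the pin line, which runs along the box's y: 14 mm ahead of the front face, 104 mm above the bench, 35 mm right of the box's middle. Axes as the box. The fork's two steel eye plates (26 x 26 mm, 8 mm thick, holes 12 mm wide) stand at -17 and +17 mm along y. The pin goes in from the right (-y), moving to +y, until its grip is almost against the fork
- lid_eye (a point): middle of the 12 mm hole in the lid's steel eye (26 x 26 mm, 10 mm thick), moves with the lid; with the lid shut it comes to the hasp point, between the two plates of the fork, so that the pin passes all three. The pin's tip must come out at least 8 mm past the far plate (29 mm past the middle; about 40 mm is full depth)
- pin_grip (a point): lock pin, at the centre of its black square grip (60 mm long, 18 x 18 mm); x points along the pin to its tip. Lies on the bench with the grip flat. 0.08 kg
- pin_tip (a point): tip of the lock pin's round steel shank (9 mm thick, rounded end, stands 65 mm out of the grip, 95 mm from the grip's centre); axes as the pin
- start_key_top (a point): top centre of the round start key at rest: 28 mm wide, stands 4 mm proud on top of the control housing, near its front; membrane key, yields 1.2 mm at 8 N and then is hard. Registers when pressed down with more than 5 N for 0.2 s; damaged above 45 N. Two square keys (16 mm, 2 mm proud) lie 68 mm behind it
- plate_1_mid (a point): dark oak name plate, 120 x 44 x 16 mm, with a white insert and two brass screw heads on its face; given at its centre (8 mm above its underside), x along its length, z out of its face. About 0.09 kg. Grasp it across the 44 mm. Only two or three of the four are out (the others are absent)
- plate_2_mid (a point): dark oak name plate, 120 x 44 x 16 mm, with a white insert and two brass screw heads on its face; given at its centre (8 mm above its underside), x along its length, z out of its face. About 0.09 kg. Grasp it across the 44 mm. Only two or three of the four are out (the others are absent)
- plate_3_mid (a point): dark oak name plate, 120 x 44 x 16 mm, with a white insert and two brass screw heads on its face; given at its centre (8 mm above its underside), x along its length, z out of its face. About 0.09 kg. Grasp it across the 44 mm. Only two or three of the four are out (the others are absent)
- plate_4_mid (a point): dark oak name plate, 120 x 44 x 16 mm, with a white insert and two brass screw heads on its face; given at its centre (8 mm above its underside), x along its length, z out of its face. About 0.09 kg. Grasp it across the 44 mm. Only two or three of the four are out (the others are absent)
- sanding_block: bystander: sanding block, 40 x 90 x 31 mm, loose among the plates; leave it where it is
- eraser: bystander: eraser, 23 x 44 x 12 mm, loose among the plates; leave it where it is
- timer_key: left square key of the control housing, do not press
- lamp_key: right square key of the control housing, do not press

How it is judged:
By the outcome, as a careful person would: the job done as asked, in the order asked, and still so for the second after the job is handed in, with the robot touching nothing.
Of plate_1, plate_2, plate_3, plate_4 only 2 to 3 are there at a start; the rules pass over those that are not, and their reading is None.
At some moment in a run one of plate_1, plate_2, plate_3, plate_4, lock_pin may be knocked a few centimetres aside while the robot is not near it.
Once in a run the grip may slacken for a moment while it holds something.
It also fails if it takes over 208 s, if anything falls off the work surface, if the arm or the gripper's body presses on something with over 40 N, if the wrist force passes 120 N, or if a joint passes its speed limit or range.

ROBOT

A 6-joint arm with a two-finger parallel gripper is mounted at the origin on a cart in front of the work surface, level with it; the furniture and walls round the work are solid. World frame = base frame: x ahead of the robot, y to its left, z up, the work surface at z = 0. Lengths are in m, angles in degrees, forces in N, time in s.
With the tool pointing down it reaches from about 0.35 to 0.875 m from the base axis. Payload 4.2 kg.
Tool frame: the origin (TCP) lies between the finger pads; the fingertips stand 17 mm ahead of it and the grasp point (between the pads) lies 2 mm behind it; z points along the fingers, y is the line along which they close (so a half turn about z gives the same grasp; the last joint's range is limited). The gripper opens to 87 mm and grips with 3 to 60 N. Pads are 19 mm wide; open, the fingers measure 117 mm over their backs; the gripper's body (75 mm by 190 mm) begins 51 mm behind the grasp point.
Start: joints at [-58.98, 22.042, 0.453, 0, -68.411, -14.817], TCP at [0.174, -0.6, 0.24] pointing down, gripper open.
Joint ranges: [-179.83, 179.83], [-69.29, 118.12], [-61.27, 80.66], [-181.25, 117.63], [-171.15, -9.14], [-177.46, 177.46]. Speed limits (degrees/s): [159.86, 159.86, 180, 180, 180, 180].

INTERFACE

Orientations are given as a 3x3 rotation matrix whose columns are the frame's x, y, z axes.
In Python, from station import sense, capture, r, masks_of gives the robot as it stands.
- The arm moves only by the tool apply_moves, never from a script. Its argument "steps" is a list that holds one entry, the list of rows, each a list of 7 numbers: the opening, from 0 (shut) to 1 (fully open), then the shift along the tool's x, y, z in mm, then the turn, a rotation vector about the tool's x, y, z in rad. A call has 1 to 12 rows; each row shifts and turns the commanded pose from where the row before left it, along the tool's axes as they then stand; what a row does not reach is not made up. A row lasts 1/8 s, in which the tool goes at most 62.5 mm and 10.7 degrees, less where a joint would pass 70% of its speed; a pose out of reach is approached as far as the arm can. A call with a gripper value outside its range is refused whole. The fingers move at their own pace and stop on an object; the grip force is fixed at half the most. Time passes only in rows, so rows that do not move let the fingers close. It gives the time, the measured TCP pose, the force and the opening at its end, in the units of the state.
- sense(): the state, without advancing time (a new reading comes with each control period).
- capture(name): name is "scene" or "top" or "wrist"; returns a dict with "color" (384x512x3 uint8, red, green, blue), "vfov" (degrees; the focal length in pixels is half the picture's height over the tangent of half this angle, whatever the lens; pixels are square), "cx", "cy" (the principal point, pixels), "dist" ([k1, k2, p1, p2, k3] as OpenCV has them; the pictures are not rectified), "T" (4x4, takes a point from camera to world coordinates). Camera axes: x right, y down, z forward; pixel columns grow to the right and rows downward; lengths in m; the calibration is good to about 2 mm. A picture is of the moment at which its call begins. There is no depth.
- r.finish_job(): hands the job in, once; it reports no verdict.
Trained networks look in a picture, given as the dict that the camera call returned (one of the last four; its "shot" number tells which), for a name from the list of things; names that differ only in an ending like _2 or _b are one class to them, and where a whole thing is asked for, a point or a joint stands for the part that bears it (a point fixed in the world has none). Each returns a list of dicts, best first, with "confidence" (0 to 1); they miss things now and then, are a little off and sometimes report something else, mostly with a low value. They report only what shows in the picture. A call takes as long as a camera call.
- masks_of(picture, thing): "pixels" (384x512 bool, what is visible of it) and "box" ([left, top, width, height] in pixels, round what is visible of it).
The state is a dict: "time_s": time; "joints": joint angles; "joint_velocities": joint speeds; "effort": joint torques, N m; "tcp_pos": TCP position; "ee_rot": TCP orientation; "wrist_force": force on the tool from outside, world axes, zero at the start; "moment": the same for the moment, N m; "gripper_width": opening from 0.0 (shut) to 1.0 (fully open).
Only numpy, scipy, OpenCV 4.12 (cv2) and the standard library are available. Lean on these libraries where they do the work, as an engineer would, in place of code of your own. Each camera call takes 0.05 s, during which the arm holds its last target. There are 200 camera calls.

## Working session

There is one attempt and no reset: what is moved stays moved. The work goes in short steps, Python scripts to look and compute and a tool call to move; the robot and the scene stay as the last step left them, time stands still between calls to the robot, and variables do not carry over. Pictures are saved under pics/ and viewed, on a budget of 14 in all, crops included, one or two more only if the job needs it, and the job is handed in when it is done.

Besides the shell and the picture viewer there is one more tool, called after ">>>" by a JSON object that holds its "name" and its "arguments". apply_moves: Moves the arm, as the interface text tells. Its arguments: {"type":"object","properties":{"steps":{"type":"array","items":{"type":"array","items":{"type":"array","items":{"type":"number"}}}}},"required":["steps"]}

```bash
ls; mkdir -p pics; python3 - <<'E'
from station import *
import cv2,numpy as np
s=sense();print(s['time_s'],s['tcp_pos'],s['ee_rot'],s['gripper_width'])
a=[]
for n in('scene','top'):
    c=capture(n);print(n,c['vfov'],c['cx'],c['cy'],c['dist'],np.round(c['T'],3).tolist())
    cv2.imwrite(f'pics/{n}0.png',c['color'][:,:,::-1])
    for t in ['uv_box','lid','plate_1_mid','pin_grip','sanding_block','eraser','start_key_top','timer_key','hasp']:
        try: print(t,[(round(m['confidence'],2),m['box']) for m in masks_of(c,t)])
        except Exception as e: print(t,e)
E
```

```text
pics
0.0 [ 0.17426678 -0.59961182  0.23847017] [[-9.60324835e-01 -2.78882993e-01 -6.98514292e-04]
 [-2.78883853e-01  9.60322595e-01  2.07586804e-03]
 [ 9.18747648e-05  2.18831199e-03 -9.99997601e-01]] 1.0018213168644934
scene 57.94504895651353 256.66675435794866 189.54619056238144 [-0.05959714  0.          0.          0.          0.        ] [[-0.714, -0.537, 0.449, 0.07], [-0.7, 0.561, -0.442, 0.379], [-0.015, -0.63, -0.777, 0.879], [0.0, 0.0, 0.0, 1.0]]
uv_box [(0.95, [94.0, 207.8, 148.1, 143.1])]
lid [(0.59, [92.7, 225.3, 126.8, 118.6]), (0.51, [327.0, 164.6, 18.6, 28.3])]
plate_1_mid [(0.23, [95.4, 210.6, 145.0, 140.4])]
pin_grip [(0.7, [327.8, 165.2, 16.0, 24.2])]
sanding_block [(0.71, [229.3, 169.9, 26.2, 30.2])]
eraser [(0.53, [271.9, 187.0, 10.2, 14.1])]
start_key_top [(0.92, [93.0, 210.4, 148.6, 139.8])]
timer_key []
hasp [(0.93, [93.2, 212.1, 145.8, 140.1])]
top 45.09654764788526 255.22783581044115 184.14347624397377 [0.00437145 0.         0.         0.         0.        ] [[-0.027, -0.997, 0.066, 0.434], [-1.0, 0.026, -0.012, -0.054], [0.01, -0.066, -0.998, 1.396], [0.0, 0.0, 0.0, 1.0]]
uv_box [(0.86, [79.7, 153.3, 125.7, 78.2])]
lid [(0.72, [79.0, 154.5, 97.6, 78.9])]
plate_1_mid []
pin_grip [(0.7, [323.6, 210.7, 35.6, 12.8])]
sanding_block [(0.56, [245.7, 151.2, 32.1, 9.6])]
eraser [(0.64, [276.3, 178.0, 9.3, 13.2])]
start_key_top [(0.81, [77.6, 149.6, 125.4, 79.6])]
timer_key [(0.37, [79.9, 152.0, 128.0, 78.2])]
hasp [(0.65, [76.6, 153.2, 128.9, 76.6])]
```

```bash
python3 - <<'E'
import cv2
a=cv2.imread('pics/top0.png')
cv2.imwrite('pics/top0c.png',cv2.resize(a[120:270,60:400],None,fx=2.35,fy=2.35,interpolation=cv2.INTER_CUBIC))
b=cv2.imread('pics/scene0.png')
cv2.imwrite('pics/s0c.png',cv2.resize(b[100:384,60:430],None,fx=2.1,fy=2.1,interpolation=cv2.INTER_CUBIC))
E
```

```text
(no output)
```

View pics/top0c.png

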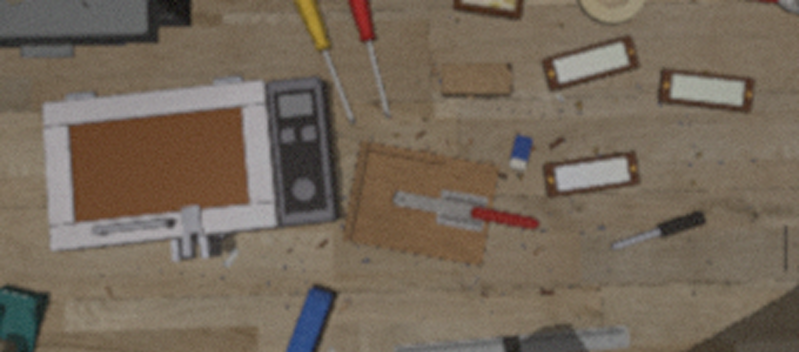

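View pics/s0c.png

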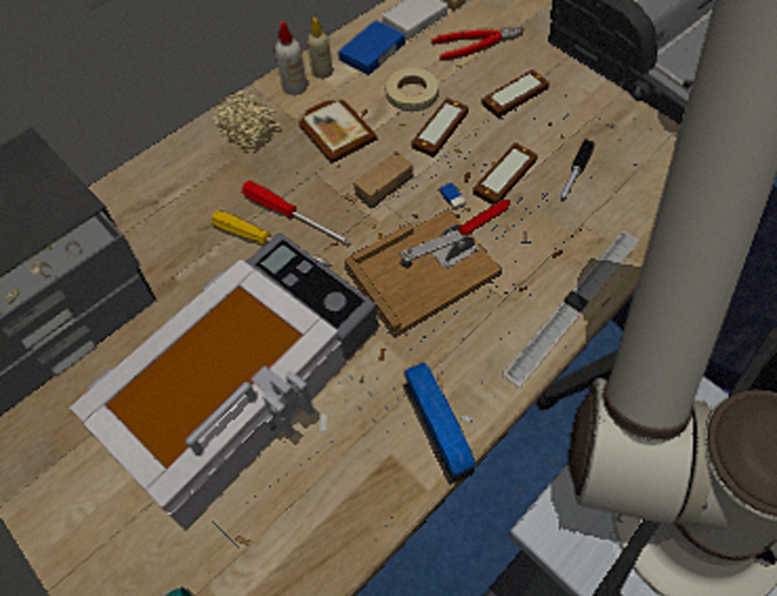

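Three plates lie right of the box, at crop (590,62), (705,90) and (590,173). The pin is at (660,230) with its tip to the left, the box is at left with its hasp at (195,240), and the round key is at (303,189). Next I'll turn these into positions.

```bash
cat > h.py <<'E'
from station import *
import cv2,numpy as np
def K(c):
    f=192/np.tan(np.radians(c['vfov'])/2); return np.array([[f,0,c['cx']],[0,f,c['cy']],[0,0,1.]])
def un(c,uv,z):
    """pixels -> world points on plane height z"""
    p=cv2.undistortPoints(np.float64(uv).reshape(-1,1,2),K(c),np.float64(c['dist']))[:,0]
    d=np.c_[p,np.ones(len(p))]@c['T'][:3,:3].T; o=c['T'][:3,3]
    return o+d*((z-o[2])/d[:,2])[:,None]
def pr(c,P):
    R=c['T'][:3,:3].T; t=-R@c['T'][:3,3]
    return cv2.projectPoints(np.float64(P).reshape(-1,3),cv2.Rodrigues(R)[0],t,K(c),np.float64(c['dist']))[0][:,0]
def save(c,n,roi=None,f=1,pts=()):
    a=c['color'][:,:,::-1].copy(); x0=y0=0
    if roi: x0,y0,x1,y1=roi; a=a[y0:y1,x0:x1]
    a=cv2.resize(a,None,fx=f,fy=f,interpolation=cv2.INTER_CUBIC)
    for u in pts: cv2.circle(a,(int((u[0]-x0+.5)*f),int((u[1]-y0+.5)*f)),2,(0,255,0),-1)
    cv2.imwrite(f'pics/{n}.png',a)
def inserts(c,z=.016,lo=110):
    """white inserts of the plates: centre, yaw of the long axis (deg), size"""
    g=c['color'].astype(int); m=((g.min(2)>lo)&(np.ptp(g,axis=2)<45)).astype(np.uint8)
    out=[]
    for k in cv2.findContours(cv2.morphologyEx(m,cv2.MORPH_OPEN,np.ones((3,3))),cv2.RETR_EXTERNAL,cv2.CHAIN_APPROX_NONE)[0]:
        w=un(c,k[:,0],z)[:,:2]*1000; (ce,s,a)=cv2.minAreaRect(w.astype(np.float32))
        if s[0]<s[1]: s=s[::-1]; a+=90
        if 55<s[0]<110 and 18<s[1]<42: out.append((np.round(ce,1),round((a+90)%180-90,1),np.round(s,1)))
    return out
def where():
    s=sense(); R=np.array(s['ee_rot']); print('t',round(s['time_s'],2),'tcp',np.round(np.array(s['tcp_pos'])*1000,1),'yaw y-axis',np.degrees(np.arctan2(R[1,1],R[0,1])).round(2),'tilt',np.round(R[:,2],4),'F',np.round(s['wrist_force'],1),'g',round(s['gripper_width'],3)); return s
def go(P,yaw=None):
    """shift (mm) & turn in tool axes to reach world P(mm); yaw = heading of tool y (deg), tool down"""
    s=sense(); R=np.array(s['ee_rot']); p=np.array(s['tcp_pos'])*1000
    rv=np.zeros(3)
    if yaw is not None:
        y=np.radians(yaw); Y=np.array([np.cos(y),np.sin(y),0]); Z=np.array([0,0,-1.]); D=np.c_[np.cross(Y,Z),Y,Z]
        rv=cv2.Rodrigues(R.T@D)[0].ravel()
    print('shift',np.round(R.T@(np.array(P)-p),1),'turn',np.round(rv,4),'deg',np.degrees(np.linalg.norm(rv)).round(1))
E
python3 - <<'E'
from h import *
c=capture('top'); print(inserts(c))
q=lambda *l:[(60+x/2.35-.3,120+y/2.35-.3) for x,y in l]
tl,tr,bl=[un(c,q(p),.081)[0] for p in [(43,104),(264,82),(52,248)]]
h=un(c,q((320,78),(335,218),(303,189),(287,135),(308,132)),.071); print(np.round(h*1000))
print(np.round(np.array([tl,tr,bl])*1000))
print('pin',np.round(un(c,q((703,215),(660,234),(614,246)),.009)*1000))
c=capture('scene'); print(inserts(c))
E
```

```text
[(array([ 492.7, -237.9]), -83.4, array([91.9, 30.9])), (array([ 596.6, -389.5]), 82.1, array([89.8, 29.8])), (array([ 635.8, -241.9]), -75.9, array([91.8, 30.8]))]
[[616.  99.  71.]
 [445.  84.  71.]
 [481. 122.  71.]
 [547. 140.  71.]
 [550. 114.  71.]]
[[592. 433.  81.]
 [612. 166.  81.]
 [418. 422.  81.]]
pin [[ 436. -379.    9.]
 [ 414. -323.    9.]
 [ 400. -264.    9.]]
[(array([ 274.5, -241.1]), -86.8, array([55.4, 18.8])), (array([ 492.3, -238. ]), -83.3, array([89.5, 28.8])), (array([ 635.3, -242.3]), -76.1, array([90.9, 28.1])), (array([ 596.4, -389.4]), 82.4, array([90.1, 27.6]))]
```

>>> {"name": "apply_moves", "arguments": {"steps": [[[1, -40.4, 40.3, 0, 0, 0, 0], [1, -40.4, 40.3, 0, 0, 0, 0], [1, -40.4, 40.3, 0, 0, 0, 0], [1, -40.4, 40.3, 0, 0, 0, 0], [1, -40.4, 40.3, 0, 0, 0, 0], [1, -40.4, 40.3, 0, 0, 0, 0], [1, -40.4, 40.3, 0, 0, 0, 0], [1, -40.4, 40.3, 0, 0, 0, 0], [1, -40.4, 40.3, 0, 0, 0, 0], [1, -40.4, 40.3, 0, 0, 0, 0]]]}}

```text
time_s: 2.35
tcp_pos: [0.4506, -0.0986, 0.24]
ee_rot: [[-0.96, -0.279, 0.001], [-0.279, 0.96, -0.0], [-0.001, -0.0, -1.0]]
wrist_force: [1.8, -1.9, -0.6]
gripper_width: 1.0
```

>>> {"name": "apply_moves", "arguments": {"steps": [[[1, -12.8, 50.7, 0, 0, 0, 0], [1, -12.8, 50.7, 0, 0, 0, 0], [1, -12.8, 50.7, 0, 0, 0, 0], [1, -12.8, 50.7, 0, 0, 0, 0], [1, -12.8, 50.7, 0, 0, 0, 0], [1, -12.8, 50.7, 0, 0, 0, 0], [1, -12.8, 50.7, 0, 0, 0, 0], [1, -12.8, 50.7, 0, 0, 0, 0]]]}}

```text
time_s: 3.35
tcp_pos: [0.4348, 0.3194, 0.2399]
ee_rot: [[-0.96, -0.279, 0.001], [-0.279, 0.96, 0.0], [-0.001, 0.0, -1.0]]
wrist_force: [1.7, 0.3, 1.2]
gripper_width: 1.0
```

>>> {"name": "apply_moves", "arguments": {"steps": [[[0.5, 0, 0, 0, 0, 0, -0.17], [0.5, 0, 0, 0, 0, 0, -0.17], [0.5, 0, 0, 0, 0, 0, -0.17], [0.5, 0, 0, 0, 0, 0, -0.17], [0.5, 0, 0, 0, 0, 0, -0.17], [0.5, 0, 0, 0, 0, 0, -0.17], [0.5, 0, 0, 0, 0, 0, -0.17], [0.5, 0, 0, 0, 0, 0, -0.17], [0.5, 0, 0, 0, 0, 0, 0]]]}}

```text
time_s: 4.47
tcp_pos: [0.4351, 0.3176, 0.2396]
ee_rot: [[0.07, -0.998, 0.0], [-0.998, -0.07, 0.0], [-0.0, -0.0, -1.0]]
wrist_force: [0.2, -0.1, -0.4]
gripper_width: 0.502
```

```bash
python3 - <<'E'
from h import *
s=where(); c=capture('wrist'); 
Tt=np.eye(4);Tt[:3,:3]=s['ee_rot'];Tt[:3,3]=s['tcp_pos']; print(np.round(np.linalg.inv(Tt)@c['T'],3),c['vfov'],c['dist'])
save(c,'w1'); t=capture('top'); print(inserts(t))
np.save('w1.npy',c,allow_pickle=True)
go([435,318,160],184.4)
E
```

```text
t 4.47 tcp [435.1 317.6 239.6] yaw y-axis -175.99 tilt [ 1.e-04  1.e-04 -1.e+00] F [ 0.2 -0.1 -0.4] g 0.502
[[ 0.    -0.954 -0.299  0.082]
 [ 1.     0.    -0.     0.001]
 [ 0.    -0.299  0.954 -0.146]
 [ 0.     0.     0.     1.   ]] 61.98545367810025 [-0.08932424  0.          0.          0.          0.        ]
[(array([ 99. , 134.6]), -0.9, array([71.8, 40.9])), (array([ 257.2, -461.4]), 88.4, array([92.7, 35.2])), (array([ 492.7, -237.7]), -83.4, array([92.3, 30.9])), (array([ 596.9, -389.5]), 82.5, array([90.2, 31. ])), (array([ 635.8, -241.5]), -76.1, array([92.6, 30.8]))]
shift [-0.4  0.  79.6] turn [-0.      0.0001 -0.0075] deg 0.4
```

View pics/w1.png

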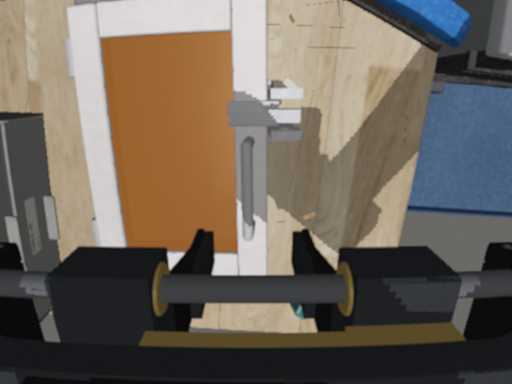

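The wrist view shows the handle bar from (247,140) to (247,238), the fork plates at about (287,92) and (285,131), and the lid's back-left corner near (70,8).

```bash
python3 - <<'E'
from h import *
c=np.load('w1.npy',allow_pickle=True).item()
print('bar',np.round(un(c,[(247,142),(247,238),(247,190)],.111)*1000))
print('front edge',np.round(un(c,[(268,20),(268,75),(267,160),(267,270)],.081)*1000))
print('back edge',np.round(un(c,[(70,15),(80,100),(94,245)],.081)*1000))
print('fork tops right ends',np.round(un(c,[(302,92),(302,131),(300,115)],.117)*1000))
go([435,318,160],184.4)
E
```

```text
bar [[442. 276. 111.]
 [436. 366. 111.]
 [439. 319. 111.]]
front edge [[431. 172.  81.]
 [427. 218.  81.]
 [421. 296.  81.]
 [411. 417.  81.]]
back edge [[609. 175.  81.]
 [603. 250.  81.]
 [600. 402.  81.]]
fork tops right ends [[400. 231. 117.]
 [396. 263. 117.]
 [400. 250. 117.]]
shift [-0.4  0.  79.6] turn [-0.      0.0001 -0.0075] deg 0.4
```

```bash
cat > fit.py <<'E'
from h import *
from scipy.optimize import minimize
def seg(a,b,n=60): return np.array(a)+np.linspace(0,1,n)[:,None]*(np.array(b)-np.array(a))
lid=[(90,135,81),(90,-135,81),(-90,-135,81),(-90,135,81)]
hou=[(90,-203,70),(-90,-203,70),(-90,-135,70)]
L=[seg(lid[i],lid[(i+1)%4]) for i in range(4)]+[seg(hou[0],hou[1]),seg((90,-140,70),hou[0],20),seg(hou[1],hou[2],20)]
M=np.vstack(L)
def place(p,M):
    a=np.radians(p[2]); x=p[0]+M[:,0]*np.cos(a)-M[:,1]*np.sin(a); y=p[1]+M[:,0]*np.sin(a)+M[:,1]*np.cos(a)
    return np.c_[x,y,M[:,2]]/1000
if __name__=='__main__':
    t=capture('top'); s=capture('scene'); w=np.load('w1.npy',allow_pickle=True).item()
    t['color']=cv2.imread('pics/top0.png')[:,:,::-1]; s['color']=cv2.imread('pics/scene0.png')[:,:,::-1]
    D=[]
    for c in(t,s,w):
        e=cv2.Canny(cv2.GaussianBlur(c['color'],(0,0),1),40,100); 
        if c is w: e[225:]=0; e[:,300:]=0
        D.append((c,cv2.distanceTransform(255-e,cv2.DIST_L2,5)))
    def cost(p,D=D):
        q=0
        for c,d in D:
            u=pr(c,place(p,M)).astype(np.float32); ok=(u[:,0]>1)&(u[:,0]<510)&(u[:,1]>1)&(u[:,1]<(220 if c is w else 382)); u=u[ok]
            v=cv2.remap(d,u[:,:1],u[:,1:],cv2.INTER_LINEAR)[:,0]; q+=np.minimum(v,5).mean()
        return q
    for nm,S in (('all',D),('top',D[:1]),('scene',D[1:2]),('wrist',D[2:])):
        R=[minimize(cost,(x,294,a),args=(S,),method='Nelder-Mead',options=dict(initial_simplex=[(x,294,a),(x+8,294,a),(x,302,a),(x,294,a+2)])) for x in(510,515,520) for a in (4,5)]
        b=min(R,key=lambda r:r.fun); print(nm,np.round(b.x,2),round(b.fun,2))
        if nm=='all': best=b.x
    u=pr(s,place(best,np.vstack([M,[(-104,-35,104),(-78,30,111),(-78,70,111),(-78,-10,111)]])))
    save(s,'fit',(80,190,260,370),3.2,u)
    u2=pr(w,place(best,np.vstack([M,[(-104,-35,104),(-104,-18,104),(-78,30,111),(-78,70,111),(-78,-10,111)]])))
    save(w,'fitw',(40,0,340,260),1.5,u2)
    a=cv2.imread('pics/fit.png');b=cv2.imread('pics/fitw.png');h=min(a.shape[0],b.shape[0])
    cv2.imwrite('pics/fit2.png',cv2.resize(np.hstack([a[-h:],b[:h]]),(800,int(h*800/(a.shape[1]+b.shape[1])))))
E
python3 fit.py
```

```text
all [512.3  293.75   4.87] 2.22
top [515.48 294.68   4.15] 0.44
scene [512.57 292.77   5.08] 0.65
wrist [512.18 293.65   4.97] 0.83
```

View pics/fit2.png

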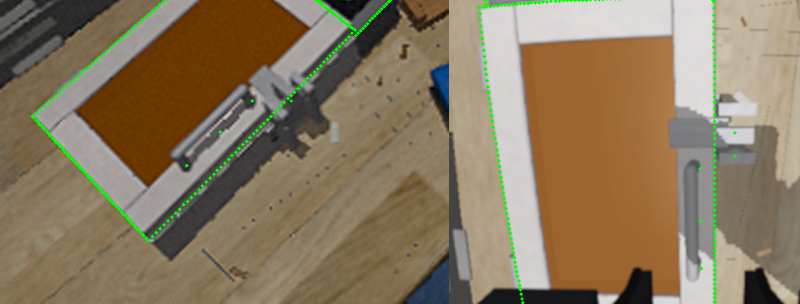

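The fit puts the box at (512.5, 293.7), yaw 4.9°. The fork matches this, and the bar lies about 5 mm further back than nominal. Now I'll grip the bar.

>>> {"name": "apply_moves", "arguments": {"steps": [[[0.5, 0, -2.9, 30, 0, 0, -0.0157], [0.5, 0, 0, 40, 0, 0, 0], [0.5, 0, 0, 40, 0, 0, 0], [0.5, 0, 0, 20.6, 0, 0, 0], [0.5, 0, 0, 0, 0, 0, 0], [0.1, 0, 0, 0, 0, 0, 0], [0.1, 0, 0, 0, 0, 0, 0], [0, 0, 0, 0, 0, 0, 0], [0, 0, 0, 0, 0, 0, 0], [0, 0, 0, 0, 0, 0, 0], [0, 0, 0, 0, 0, 0, 0]]]}}

```text
time_s: 6.05
tcp_pos: [0.4392, 0.3187, 0.1098]
ee_rot: [[0.088, -0.996, 0.003], [-0.996, -0.088, 0.002], [-0.002, -0.003, -1.0]]
wrist_force: [4.0, 0.4, -1.1]
gripper_width: 0.087
```

```bash
python3 - <<'E'
from h import *
where()
# arc increments for 81 deg in 18 rows (tool y, z)
import numpy as np
a0=np.arctan2(41,168); th=np.linspace(0,1.45,19); r=np.hypot(41,168)
X=-r*np.cos(a0+th); Z=r*np.sin(a0+th)
print(np.round(np.c_[-np.diff(X),-np.diff(Z)],1).tolist())
E
```

```text
t 6.05 tcp [439.2 318.7 109.8] yaw y-axis -174.98 tilt [ 0.0026  0.0024 -1.    ] F [ 4.   0.4 -1.1] g 0.087
[[-3.8, -13.4], [-4.9, -13.0], [-5.9, -12.6], [-6.9, -12.1], [-7.9, -11.5], [-8.8, -10.8], [-9.6, -10.1], [-10.4, -9.3], [-11.1, -8.4], [-11.8, -7.5], [-12.3, -6.5], [-12.8, -5.5], [-13.2, -4.4], [-13.5, -3.4], [-13.7, -2.3], [-13.9, -1.2], [-13.9, -0.0], [-13.9, 1.1]]
```

>>> {"name": "apply_moves", "arguments": {"steps": [[[0, 0, -3.8, -13.4, 0, 0, 0], [0, 0, -4.9, -13.0, 0, 0, 0], [0, 0, -5.9, -12.6, 0, 0, 0], [0, 0, -6.9, -12.1, 0, 0, 0], [0, 0, -7.9, -11.5, 0, 0, 0], [0, 0, 0, 0, 0, 0, 0]]]}}

```text
time_s: 6.8
tcp_pos: [0.4714, 0.3211, 0.1698]
ee_rot: [[0.086, -0.996, 0.006], [-0.996, -0.086, 0.003], [-0.002, -0.006, -1.0]]
wrist_force: [19.0, 0.5, -17.4]
gripper_width: 0.081
```

```bash
python3 -c "
from h import *
where()"
```

```text
t 6.8 tcp [471.4 321.1 169.8] yaw y-axis -175.06 tilt [ 0.0059  0.0026 -1.    ] F [ 19.    0.5 -17.4] g 0.081
```

```bash
python3 -c "
import numpy as np
th=np.radians(np.linspace(38.3,97,14)); X=-164*np.cos(th);Z=164*np.sin(th)
print(np.round(np.c_[-np.diff(X),-np.diff(Z)],1).tolist())"
```

```text
[[-8.4, -9.8], [-9.1, -9.1], [-9.8, -8.4], [-10.5, -7.6], [-11.0, -6.7], [-11.5, -5.8], [-12.0, -4.9], [-12.3, -4.0], [-12.6, -3.0], [-12.8, -2.0], [-12.9, -1.0], [-12.9, 0.1], [-12.9, 1.1]]
```

>>> {"name": "apply_moves", "arguments": {"steps": [[[0, 0, -11, -7.4, 0, 0, 0], [0, 0, -9, -9.4, 0, 0, 0], [0, 0, -9.6, -8.8, 0, 0, 0], [0, 0, -10.3, -8, 0, 0, 0], [0, 0, 0, 0, 0, 0, 0]]]}}

```text
time_s: 7.42
tcp_pos: [0.5075, 0.3237, 0.2024]
ee_rot: [[0.086, -0.996, -0.002], [-0.996, -0.086, -0.001], [0.001, 0.002, -1.0]]
wrist_force: [8.2, 3.3, -15.1]
gripper_width: 0.08
```

```bash
python3 -c "
import numpy as np
th=np.radians(np.linspace(56.2,97.5,11)); X=-171*np.cos(th);Z=171*np.sin(th)
print(np.round(np.c_[-np.diff(X),-np.diff(Z)],1).tolist())"
```

```text
[[-10.5, -6.5], [-10.9, -5.7], [-11.3, -4.9], [-11.6, -4.1], [-11.9, -3.2], [-12.1, -2.4], [-12.2, -1.5], [-12.3, -0.6], [-12.3, 0.3], [-12.3, 1.2]]
```

>>> {"name": "apply_moves", "arguments": {"steps": [[[0, 0, -11.3, -4.5, 0, 0, 0], [0, 0, -10.9, -5.5, 0, 0, 0], [0, 0, -11.3, -4.7, 0, 0, 0], [0, 0, -11.6, -4, 0, 0, 0], [0, 0, -11.9, -3.1, 0, 0, 0], [0, 0, 0, 0, 0, 0, 0]]]}}

```text
time_s: 8.18
tcp_pos: [0.5656, 0.3282, 0.2271]
ee_rot: [[0.087, -0.996, 0.002], [-0.996, -0.087, -0.001], [0.001, -0.002, -1.0]]
wrist_force: [2.3, -3.4, -9.8]
gripper_width: 0.082
```

>>> {"name": "apply_moves", "arguments": {"steps": [[[0, 0, -12.1, -2, 0, 0, 0], [0, 0, -12.2, -1.2, 0, 0, 0], [0, 0, -12.3, -0.3, 0, 0, 0], [0, 0, -12.3, 0.6, 0, 0, 0], [0, 0, -12.3, 1.6, 0, 0, 0], [0, 0, 0, 0, 0, 0, 0]]]}}

```text
time_s: 8.93
tcp_pos: [0.6268, 0.3334, 0.2295]
ee_rot: [[0.087, -0.996, 0.003], [-0.996, -0.087, -0.001], [0.001, -0.003, -1.0]]
wrist_force: [1.7, -5.5, -5.2]
gripper_width: 0.081
```

>>> {"name": "apply_moves", "arguments": {"steps": [[[0.22, 0, 0, 0, 0, 0, 0], [0.22, 0, 0, 0, 0, 0, 0], [0.22, 0, 0, 0, 0, 0, 0], [0.22, 0, 0, -20, 0, 0, 0], [0.22, 0, 0, -30, 0, 0, 0], [0.22, 0, 0, -50, 0, 0, 0]]]}}

```text
time_s: 9.68
tcp_pos: [0.6242, 0.3345, 0.3281]
ee_rot: [[0.088, -0.996, -0.002], [-0.996, -0.088, -0.001], [0.001, 0.002, -1.0]]
wrist_force: [1.3, 0.0, -0.2]
gripper_width: 0.22
```

```bash
python3 -c "
from h import *
s=where(); print(s['joints']); print(inserts(capture('top'))); print(inserts(capture('scene')))
go([492.5,-238,260],186.6)"
```

```text
t 9.68 tcp [624.2 334.5 328.1] yaw y-axis -174.94 tilt [-0.0019 -0.0012 -1.    ] F [ 1.3  0.  -0.2] g 0.22
[ 4.12214199e+01  2.86212485e+01  2.33314256e+01 -1.91441174e-02
 -8.48354457e+01 -3.61551157e+01]
[(array([ 492.7, -237.7]), -83.4, array([92.3, 30.9])), (array([ 596.6, -389.5]), 82.1, array([90.4, 29.8])), (array([ 635.8, -241.5]), -76.1, array([92.6, 30.8]))]
[(array([-118.5,  -37.1]), -48.6, array([62.7, 36.5]))]
shift [559.8 185.8  70.8] turn [-0.0146  0.0061 -0.0266] deg 1.8
```

>>> {"name": "apply_moves", "arguments": {"steps": [[[0.85, 56, 18.6, 0, 0, 0, -0.0266], [0.85, 56.4, 17.1, 4, 0, 0, 0], [0.85, 56.4, 17.1, 7, 0, 0, 0], [0.85, 56.4, 17.1, 7, 0, 0, 0], [0.85, 56.4, 17.1, 7, 0, 0, 0], [0.85, 56.4, 17.1, 12, 0, 0, 0], [0.85, 56.4, 17.1, 20, 0, 0, 0], [0.85, 56.4, 17.1, 30, 0, 0, 0], [0.85, 56.4, 17.1, 40, 0, 0, 0], [0.85, 56.4, 17.1, 40, 0, 0, 0], [0.85, 0, 0, 0, 0, 0, 0]]]}}

```text
time_s: 11.15
tcp_pos: [0.5171, -0.2299, 0.1701]
ee_rot: [[0.109, -0.994, -0.005], [-0.994, -0.109, 0.001], [-0.001, 0.004, -1.0]]
wrist_force: [-0.2, -0.1, 0.1]
gripper_width: 0.853
```

```bash
python3 -c "
from h import *
s=where(); c=capture('wrist'); print(inserts(c)); save(c,'w2')
go([492.5,-238,20],186.6)"
```

```text
t 11.15 tcp [ 517.1 -229.9  170.1] yaw y-axis -173.72 tilt [-4.5e-03  9.0e-04 -1.0e+00] F [-0.2 -0.1  0.1] g 0.853
[(array([542.2, -49.9]), 38.4, array([66.4, 27.3])), (array([ 490., -237.]), -83.1, array([92.4, 31.4])), (array([ 633.9, -240.9]), -76.1, array([94. , 31.6]))]
shift [  6.1  27.  152. ] turn [ 0.0008 -0.0001 -0.0033] deg 0.2
```

View pics/w2.png

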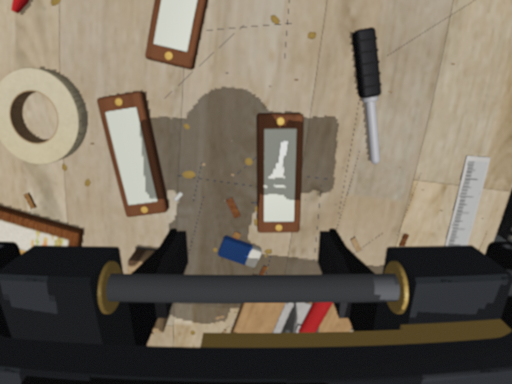

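The wrist view shows plate A at (280,172), plate B at (132,155) and plate C at top (180,30). The pin is at (370,90) with its shank pointing down in the picture, and the eraser at (240,250) is clear of the fingers.

>>> {"name": "apply_moves", "arguments": {"steps": [[[0.85, 6, 28, 30, 0, 0, -0.003], [0.85, 0, 0, 45, 0, 0, 0], [0.85, 0, 0, 45, 0, 0, 0], [0.85, 0, 0, 22, 0, 0, 0], [0.85, 0, 0, 8, 0, 0, 0], [0.85, 0, 0, 0, 0, 0, 0], [0.3, 0, 0, 0, 0, 0, 0], [0.3, 0, 0, 0, 0, 0, 0], [0.3, 0, 0, 0, 0, 0, 0], [0.3, 0, 0, 0, 0, 0, 0]]]}}

```text
time_s: 12.45
tcp_pos: [0.4921, -0.2369, 0.023]
ee_rot: [[0.117, -0.993, 0.0], [-0.993, -0.117, -0.0], [0.0, -0.0, -1.0]]
wrist_force: [0.2, 1.0, 2.7]
gripper_width: 0.504
```

```bash
python3 -c "
from h import *
s=where();go([491,-238,170],186.6)"
```

```text
t 12.45 tcp [ 492.1 -236.9   23. ] yaw y-axis -173.29 tilt [ 1.e-04 -1.e-04 -1.e+00] F [0.2 1.  2.7] g 0.504
shift [   1.     1.2 -147. ] turn [-0.0001 -0.0001  0.002 ] deg 0.1
```

>>> {"name": "apply_moves", "arguments": {"steps": [[[0.3, 0, 0, -20, 0, 0, 0], [0.3, 0, 0, -50, 0, 0, 0], [0.3, 0, 0, -60, 0, 0, 0], [0.3, -50, -7, 0, 0, 0, 0], [0.3, -50, -7, 0, 0, 0, 0], [0.3, -50, -7, 0, 0, 0, 0], [0.3, -50, -7, 0, 0, 0, 0.16], [0.3, 0, 0, 0, 0, 0, 0.16], [0.3, 0, 0, 0, 0, 0, 0.16], [0.3, 0, 0, 0, 0, 0, 0.16], [0.3, 0, 0, 0, 0, 0, 0.16], [0.3, 0, 0, 0, 0, 0, 0.16]]]}}

```text
time_s: 13.95
tcp_pos: [0.4962, -0.0349, 0.1524]
ee_rot: [[-0.75, -0.661, -0.001], [-0.661, 0.75, 0.0], [0.0, 0.001, -1.0]]
wrist_force: [-0.1, -0.3, -1.6]
gripper_width: 0.502
```

>>> {"name": "apply_moves", "arguments": {"steps": [[[0.3, 0, 0, 0, 0, 0, 0.16], [0.3, 0, 0, 0, 0, 0, 0.16], [0.3, 0, 0, 0, 0, 0, 0.16], [0.3, 0, 0, 0, 0, 0, 0.16], [0.3, 0, 0, 0, 0, 0, 0]]]}}

```text
time_s: 14.58
tcp_pos: [0.4963, -0.0349, 0.1525]
ee_rot: [[-0.996, -0.09, -0.001], [-0.09, 0.996, 0.0], [0.001, 0.0, -1.0]]
wrist_force: [-0.4, 0.6, -0.8]
gripper_width: 0.502
```

```bash
python3 -c "
from h import *
s=where();go([501,369,150],94.9)"
```

```text
t 14.57 tcp [496.3 -34.9 152.5] yaw y-axis 95.14 tilt [-5.e-04  0.e+00 -1.e+00] F [-0.4  0.6 -0.8] g 0.502
shift [-40.9 401.9   2.5] turn [ 0.0001 -0.0005  0.0042] deg 0.2
```

>>> {"name": "apply_moves", "arguments": {"steps": [[[0.3, -5.1, 50.2, 0, 0, 0, 0.004], [0.3, -5.1, 50.2, 0, 0, 0, 0], [0.3, -5.1, 50.2, 0, 0, 0, 0], [0.3, -5.1, 50.2, 0, 0, 0, 0], [0.3, -5.1, 50.2, 0, 0, 0, 0], [0.3, -5.1, 50.2, 0, 0, 0, 0], [0.3, -5.1, 50.2, 0, 0, 0, 0], [0.3, -5.1, 50.2, 0, 0, 0, 0], [0.3, 0, 0, 0, 0, 0, 0], [0.3, 0, 0, 40, 0, 0, 0]]]}}

```text
time_s: 15.82
tcp_pos: [0.5048, 0.3706, 0.1151]
ee_rot: [[-0.996, -0.088, 0.005], [-0.088, 0.996, 0.005], [-0.006, 0.005, -1.0]]
wrist_force: [1.0, 0.2, -1.3]
gripper_width: 0.499
```

```bash
python3 -c "
from h import *
s=where();go([501,369,39.5],94.9);save(capture('wrist'),'w3')"
```

```text
t 15.82 tcp [504.8 370.6 115.1] yaw y-axis 95.03 tilt [ 0.0052  0.0052 -1.    ] F [ 1.   0.2 -1.3] g 0.499
shift [ 4.3 -1.6 75.6] turn [0.0047 0.0057 0.0022] deg 0.4
```

View pics/w3.png

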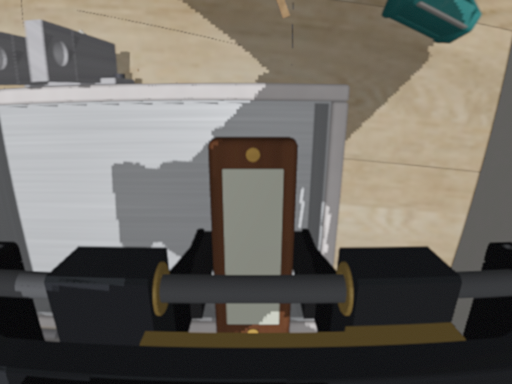

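The held plate is at (253,235), inside the chamber outline. The left wall at column ~325 leaves room for the finger.

>>> {"name": "apply_moves", "arguments": {"steps": [[[0.3, 4, -1.6, 25, 0, 0, 0], [0.3, 0, 0, 30, 0, 0, 0], [0.3, 0, 0, 14, 0, 0, 0], [0.3, 0, 0, 6, 0, 0, 0], [0.3, 0, 0, 0, 0, 0, 0], [0.56, 0, 0, 0, 0, 0, 0], [0.56, 0, 0, 0, 0, 0, 0], [0.56, 0, 0, 0, 0, 0, 0], [0.56, 0, 0, -30, 0, 0, 0], [0.56, 0, 0, -50, 0, 0, 0], [0.56, 0, 0, -50, 0, 0, 0], [0.56, 0, 0, 0, 0, 0, 0]]]}}

```text
time_s: 17.38
tcp_pos: [0.5014, 0.3688, 0.173]
ee_rot: [[-0.996, -0.085, 0.008], [-0.085, 0.996, 0.008], [-0.008, 0.007, -1.0]]
wrist_force: [1.0, -0.3, -1.3]
gripper_width: 0.561
```

```bash
python3 -c "
from h import *
s=where();c=capture('wrist');t=capture('top');print(inserts(c,.032),inserts(t),inserts(t,.032));go([634.5,-241.5,165],94.9)"
```

```text
t 17.38 tcp [501.4 368.8 173. ] yaw y-axis 94.87 tilt [ 0.0075  0.0075 -0.9999] F [ 1.  -0.3 -1.3] g 0.561
[] [(array([-24. , 488.9]), 88.2, array([57.7, 25.4])), (array([ 596.7, -389.5]), 82.1, array([90.4, 30.1])), (array([ 635.7, -241.5]), -75.9, array([92.6, 30.8]))] [(array([-18.7, 482.6]), 88.2, array([57. , 25.1])), (array([ 594.8, -385.6]), 82.1, array([89.3, 29.8])), (array([ 633.4, -239.3]), -75.9, array([91.6, 30.4]))]
shift [ -83.9 -617.6    2.4] turn [ 0.0011  0.0003 -0.0017] deg 0.1
```

>>> {"name": "apply_moves", "arguments": {"steps": [[[0.85, -7.6, -56.1, 0, 0, 0, 0], [0.85, -7.6, -56.1, 0, 0, 0, 0], [0.85, -7.6, -56.1, 0, 0, 0, 0], [0.85, -7.6, -56.1, 0, 0, 0, 0], [0.85, -7.6, -56.1, 0, 0, 0, 0], [0.85, -7.6, -56.1, 0, 0, 0, 0], [0.85, -7.6, -56.1, 0, 0, 0, 0], [0.85, -7.6, -56.1, 0, 0, 0, 0], [0.85, -7.6, -56.1, 0, 0, 0, 0], [0.85, -7.6, -56.1, 0, 0, 0, 0], [0.85, -7.6, -56.1, 0, 0, 0, 0]]]}}

```text
time_s: 18.85
tcp_pos: [0.6339, -0.2427, 0.1653]
ee_rot: [[-0.996, -0.084, -0.004], [-0.084, 0.996, 0.001], [0.004, 0.001, -1.0]]
wrist_force: [0.7, 0.4, -0.2]
gripper_width: 0.85
```

>>> {"name": "apply_moves", "arguments": {"steps": [[[0.85, 0, 0, 0, 0, 0, -0.157], [0.85, 0, 0, 0, 0, 0, -0.157], [0.85, 0, 0, 0, 0, 0, -0.157], [0.85, 0, 0, 0, 0, 0, -0.157], [0.85, 0, 0, 0, 0, 0, -0.157], [0.85, 0, 0, 0, 0, 0, -0.157], [0.85, 0, 0, 0, 0, 0, -0.157], [0.85, 0, 0, 0, 0, 0, -0.157], [0.85, 0, 0, 0, 0, 0, -0.157], [0.85, 0, 0, 0, 0, 0, -0.157], [0.85, 0, 0, 0, 0, 0, -0.157], [0.85, 0, 0, 0, 0, 0, 0]]]}}

```text
time_s: 20.35
tcp_pos: [0.6337, -0.2408, 0.1656]
ee_rot: [[0.236, -0.972, -0.004], [-0.972, -0.236, 0.001], [-0.002, 0.003, -1.0]]
wrist_force: [-0.7, 0.3, -0.8]
gripper_width: 0.851
```

```bash
python3 -c "
from h import *
s=where();c=capture('wrist');t=capture('top');print(inserts(c),inserts(t,.032));save(t,'t2',(60,120,400,270),2.3);go([634.5,-241.5,22],194)"
```

```text
t 20.35 tcp [ 633.7 -240.8  165.6] yaw y-axis -166.34 tilt [-3.6e-03  8.0e-04 -1.0e+00] F [-0.7  0.3 -0.8] g 0.851
[(array([686.7, -48.4]), 39.6, array([66.9, 32.4])), (array([ 772.6, -148.4]), 7.7, array([62.2, 31. ])), (array([ 632.8, -240.2]), -75.6, array([92.2, 29.6])), (array([ 594.9, -383.2]), 82.2, array([80.4, 31.5]))] [(array([  86.1, -140.5]), -1.8, array([65.3, 26.1])), (array([ 594.5, -385.6]), 82.1, array([88.7, 28.5]))]
shift [  0.8  -0.6 144.3] turn [ 0.0022  0.0011 -0.0066] deg 0.4
```

View pics/t2.png

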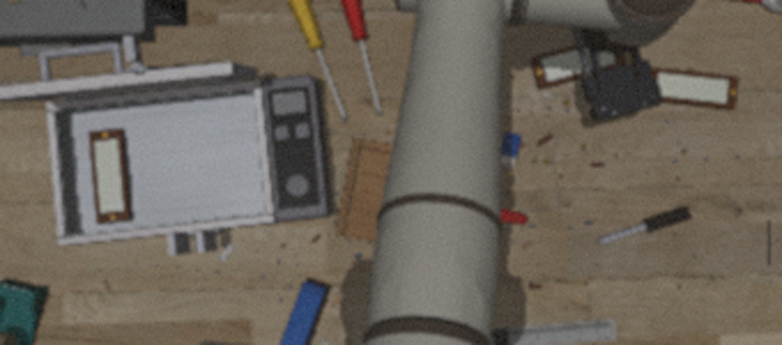

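Plate A lies flat at crop (110,175) in the left of the chamber, and the lid is open. Next is plate B.

>>> {"name": "apply_moves", "arguments": {"steps": [[[0.85, 0.6, 0, 40, 0, 0, -0.006], [0.85, 0, 0, 50, 0, 0, 0], [0.85, 0, 0, 40, 0, 0, 0], [0.85, 0, 0, 13, 0, 0, 0], [0.85, 0, 0, 0, 0, 0, 0], [0.3, 0, 0, 0, 0, 0, 0], [0.3, 0, 0, 0, 0, 0, 0], [0.3, 0, 0, 0, 0, 0, 0], [0.3, 0, 0, 0, 0, 0, 0], [0.3, 0, 0, -20, 0, 0, 0], [0.3, 0, 0, -50, 0, 0, 0], [0.3, 0, 0, -60, 0, 0, 0]]]}}

```text
time_s: 21.95
tcp_pos: [0.6337, -0.2414, 0.1544]
ee_rot: [[0.244, -0.97, -0.004], [-0.97, -0.244, 0.001], [-0.002, 0.003, -1.0]]
wrist_force: [1.0, -0.7, -1.6]
gripper_width: 0.501
```

>>> {"name": "apply_moves", "arguments": {"steps": [[[0.3, -48, 24, 0, 0, 0, 0], [0.3, -48, 24, 0, 0, 0, 0], [0.3, -48, 24, 0, 0, 0, 0.173], [0.3, 0, 0, 0, 0, 0, 0.173], [0.3, 0, 0, 0, 0, 0, 0.173], [0.3, 0, 0, 0, 0, 0, 0.173], [0.3, 0, 0, 0, 0, 0, 0.173], [0.3, 0, 0, 0, 0, 0, 0.173], [0.3, 0, 0, 0, 0, 0, 0.173], [0.3, 0, 0, 0, 0, 0, 0.173], [0.3, 0, 0, 0, 0, 0, 0.173], [0.3, 0, 0, 0, 0, 0, 0.173]]]}}

```text
time_s: 23.45
tcp_pos: [0.5295, -0.1195, 0.1546]
ee_rot: [[-0.997, -0.081, -0.0], [-0.081, 0.997, 0.0], [0.0, 0.0, -1.0]]
wrist_force: [-0.5, -0.5, -0.8]
gripper_width: 0.501
```

```bash
python3 -c "
from h import *
s=where();go([506.5,305,150],94.9);t=capture('top');print(inserts(t))"
```

```text
t 23.45 tcp [ 529.5 -119.5  154.6] yaw y-axis 94.65 tilt [-3.e-04  2.e-04 -1.e+00] F [-0.5 -0.5 -0.8] g 0.501
shift [-11.5 425.    4.7] turn [ 0.0002 -0.0003 -0.0043] deg 0.2
[(array([40.4, 98.3]), 4.3, array([55.2, 27.1])), (array([ 83.6, -31.4]), 77.2, array([56.8, 25.3])), (array([ 596.4, -389.5]), 82.1, array([89.8, 28.8]))]
```

>>> {"name": "apply_moves", "arguments": {"steps": [[[0.3, -1.4, 53.1, 0, 0, 0, -0.004], [0.3, -1.4, 53.1, 0, 0, 0, 0], [0.3, -1.4, 53.1, 0, 0, 0, 0], [0.3, -1.4, 53.1, 0, 0, 0, 0], [0.3, -1.4, 53.1, 0, 0, 0, 0], [0.3, -1.4, 53.1, 0, 0, 0, 0], [0.3, -1.4, 53.1, 0, 0, 0, 0], [0.3, -1.4, 53.1, 0, 0, 0, 0], [0.3, 0, 0, 0, 0, 0, 0], [0.3, 0, 0, 40, 0, 0, 0]]]}}

```text
time_s: 24.75
tcp_pos: [0.5041, 0.3063, 0.1172]
ee_rot: [[-0.996, -0.094, 0.006], [-0.094, 0.996, 0.005], [-0.006, 0.004, -1.0]]
wrist_force: [0.0, 0.1, -2.3]
gripper_width: 0.5
```

```bash
python3 -c "
from h import *
s=where();go([506.5,305,39],94.9)"
```

```text
t 24.75 tcp [504.1 306.3 117.2] yaw y-axis 95.42 tilt [ 0.0058  0.0051 -1.    ] F [ 0.   0.1 -2.3] g 0.5
shift [-1.8 -1.9 78.2] turn [0.0045 0.0062 0.0091] deg 0.7
```

>>> {"name": "apply_moves", "arguments": {"steps": [[[0.3, -1, -1.9, 25, 0, 0, 0.009], [0.3, 0, 0, 30, 0, 0, 0], [0.3, 0, 0, 15, 0, 0, 0], [0.3, 0, 0, 7.5, 0, 0, 0], [0.3, 0, 0, 0, 0, 0, 0], [0.55, 0, 0, 0, 0, 0, 0], [0.55, 0, 0, 0, 0, 0, 0], [0.55, 0, 0, 0, 0, 0, 0], [0.55, 0, 0, -30, 0, 0, 0], [0.55, 0, 0, -50, 0, 0, 0], [0.55, 0, 0, -50, 0, 0, 0], [0.55, 0, 0, 0, 0, 0, 0]]]}}

```text
time_s: 26.25
tcp_pos: [0.5059, 0.3046, 0.172]
ee_rot: [[-0.997, -0.083, 0.008], [-0.083, 0.997, 0.007], [-0.008, 0.006, -1.0]]
wrist_force: [0.8, 0.5, -0.6]
gripper_width: 0.549
```

```bash
python3 -c "
from h import *
s=where();t=capture('top');print(inserts(t));go([596,-388.5,165],94.9)"
```

```text
t 26.25 tcp [505.9 304.6 172. ] yaw y-axis 94.76 tilt [ 0.0078  0.0066 -0.9999] F [ 0.8  0.5 -0.6] g 0.549
[(array([ 257.2, -461.3]), 88.4, array([92.6, 35.2])), (array([ 596.7, -389.5]), 82.1, array([90.4, 30.8]))]
shift [ -34.4 -697.2    2.1] turn [ 0.0032  0.0035 -0.0033] deg 0.3
```

>>> {"name": "apply_moves", "arguments": {"steps": [[[0.85, -2.9, -58.1, 0, 0, 0, 0], [0.85, -2.9, -58.1, 0, 0, 0, 0], [0.85, -2.9, -58.1, 0, 0, 0, 0], [0.85, -2.9, -58.1, 0, 0, 0, 0], [0.85, -2.9, -58.1, 0, 0, 0, 0], [0.85, -2.9, -58.1, 0, 0, 0, 0], [0.85, -2.9, -58.1, 0, 0, 0, 0], [0.85, -2.9, -58.1, 0, 0, 0, 0], [0.85, -2.9, -58.1, 0, 0, 0, 0], [0.85, -2.9, -58.1, 0, 0, 0, 0], [0.85, -2.9, -58.1, 0, 0, 0, 0], [0.85, -2.9, -58.1, 0, 0, 0, 0]]]}}

```text
time_s: 27.8
tcp_pos: [0.5949, -0.3908, 0.1648]
ee_rot: [[-0.997, -0.082, -0.003], [-0.082, 0.997, 0.002], [0.003, 0.002, -1.0]]
wrist_force: [1.1, -0.6, 0.2]
gripper_width: 0.85
```

>>> {"name": "apply_moves", "arguments": {"steps": [[[0.85, 0, 0, 0, 0, 0, -0.169], [0.85, 0, 0, 0, 0, 0, -0.169], [0.85, 0, 0, 0, 0, 0, -0.169], [0.85, 0, 0, 0, 0, 0, -0.169], [0.85, 0, 0, 0, 0, 0, -0.169], [0.85, 0, 0, 0, 0, 0, -0.169], [0.85, 0, 0, 0, 0, 0, -0.169], [0.85, 0, 0, 0, 0, 0, -0.169], [0.85, 0, 0, 0, 0, 0, 0], [0.85, 0, 0, 0, 0, 0, 0]]]}}

```text
time_s: 29.05
tcp_pos: [0.5952, -0.3891, 0.1659]
ee_rot: [[-0.139, -0.99, -0.002], [-0.99, 0.139, 0.001], [-0.001, 0.002, -1.0]]
wrist_force: [-0.2, 0.4, 0.2]
gripper_width: 0.847
```

```bash
python3 -c "
from h import *
s=where();c=capture('wrist');print(inserts(c));t=capture('top');print(inserts(t));go([595.5,-389,22.5],172.2)"
```

```text
t 29.05 tcp [ 595.2 -389.1  165.9] yaw y-axis 172.03 tilt [-1.8e-03  9.0e-04 -1.0e+00] F [-0.2  0.4  0.2] g 0.847
[(array([ 711.1, -218. ]), -6.6, array([63.1, 28.1])), (array([ 604.2, -222.2]), -8.2, array([106.9,  22.8])), (array([ 593.9, -388.6]), 82.3, array([92. , 30.5]))]
[]
shift [ -0.2  -0.2 144.1] turn [ 0.0009  0.0003 -0.002 ] deg 0.1
```

>>> {"name": "apply_moves", "arguments": {"steps": [[[0.85, 0, 0, 40, 0, 0, -0.002], [0.85, 0, 0, 50, 0, 0, 0], [0.85, 0, 0, 40, 0, 0, 0], [0.85, 0, 0, 13.4, 0, 0, 0], [0.85, 0, 0, 0, 0, 0, 0], [0.3, 0, 0, 0, 0, 0, 0], [0.3, 0, 0, 0, 0, 0, 0], [0.3, 0, 0, 0, 0, 0, 0], [0.3, 0, 0, 0, 0, 0, 0], [0.3, 0, 0, -20, 0, 0, 0], [0.3, 0, 0, -50, 0, 0, 0], [0.3, 0, 0, -60, 0, 0, 0]]]}}

```text
time_s: 30.65
tcp_pos: [0.5949, -0.3891, 0.1551]
ee_rot: [[-0.134, -0.991, -0.002], [-0.991, 0.134, 0.001], [-0.0, 0.002, -1.0]]
wrist_force: [0.3, -0.7, -1.7]
gripper_width: 0.502
```

>>> {"name": "apply_moves", "arguments": {"steps": [[[0.3, -51.6, 20.4, 0, 0, 0, 0], [0.3, -51.6, 20.4, 0, 0, 0, 0], [0.3, -51.6, 20.4, 0, 0, 0, 0], [0.3, -51.6, 20.4, 0, 0, 0, 0], [0.3, -51.6, 20.4, 0, 0, 0, 0.1687], [0.3, 0, 0, 0, 0, 0, 0.1687], [0.3, 0, 0, 0, 0, 0, 0.1687], [0.3, 0, 0, 0, 0, 0, 0.1687], [0.3, 0, 0, 0, 0, 0, 0.1687], [0.3, 0, 0, 0, 0, 0, 0.1687], [0.3, 0, 0, 0, 0, 0, 0.1687], [0.3, 0, 0, 0, 0, 0, 0.1687]]]}}

```text
time_s: 32.15
tcp_pos: [0.5293, -0.1199, 0.1552]
ee_rot: [[-0.997, -0.081, 0.002], [-0.081, 0.997, -0.0], [-0.002, -0.0, -1.0]]
wrist_force: [0.4, -0.2, -0.8]
gripper_width: 0.501
```

```bash
python3 -c "
from h import *
s=where();go([512,241.5,150],94.9);t=capture('top');print(inserts(t,.032))"
```

```text
t 32.15 tcp [ 529.3 -119.9  155.2] yaw y-axis 94.64 tilt [ 0.0018 -0.     -1.    ] F [ 0.4 -0.2 -0.8] g 0.501
shift [-12.  361.7   5.1] turn [-0.0002  0.0018 -0.0045] deg 0.3
[(array([ 87.4, -33.1]), 79.0, array([58.5, 25.6])), (array([ 769.2, -133.2]), -1.6, array([60.7, 42. ]))]
```

>>> {"name": "apply_moves", "arguments": {"steps": [[[0.3, -1.7, 51.7, 0, 0, 0, -0.004], [0.3, -1.7, 51.7, 0, 0, 0, 0], [0.3, -1.7, 51.7, 0, 0, 0, 0], [0.3, -1.7, 51.7, 0, 0, 0, 0], [0.3, -1.7, 51.7, 0, 0, 0, 0], [0.3, -1.7, 51.7, 0, 0, 0, 0], [0.3, -1.7, 51.7, 0, 0, 0, 0], [0.3, 0, 0, 0, 0, 0, 0], [0.3, 0, 0, 30, 0, 0, 0], [0.3, 0, 0, 0, 0, 0, 0]]]}}

```text
time_s: 33.45
tcp_pos: [0.507, 0.24, 0.1225]
ee_rot: [[-0.996, -0.091, -0.004], [-0.091, 0.996, -0.003], [0.004, -0.003, -1.0]]
wrist_force: [-0.4, -0.3, -0.5]
gripper_width: 0.498
```

```bash
python3 -c "
from h import *
s=where();go([512,241.5,39],94.9);save(capture('wrist'),'w4')"
```

```text
t 33.45 tcp [507.  240.  122.5] yaw y-axis 95.21 tilt [-0.004 -0.003 -1.   ] F [-0.4 -0.3 -0.5] g 0.498
shift [-5.4  1.3 83.5] turn [-0.0026 -0.0043  0.0054] deg 0.4
```

View pics/w4.png

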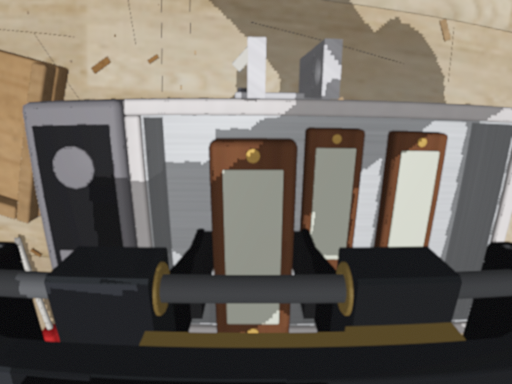

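Both placed plates lie flat at (335,195) and (413,190), and the held one at (253,235) has free floor below it. Lowering.

>>> {"name": "apply_moves", "arguments": {"steps": [[[0.3, -4, -0.7, 30, 0, 0, 0.005], [0.3, 0, 0, 30, 0, 0, 0], [0.3, 0, 0, 15, 0, 0, 0], [0.3, 0, 0, 8, 0, 0, 0], [0.3, 0, 0, 0, 0, 0, 0], [0.55, 0, 0, 0, 0, 0, 0], [0.55, 0, 0, 0, 0, 0, 0], [0.55, 0, 0, 0, 0, 0, 0], [0.55, 0, 0, -30, 0, 0, 0], [0.55, 0, 0, -50, 0, 0, 0], [0.55, 0, 0, -60, 0, 0, 0], [0.55, 0, 0, -60, 0, 0, 0]]]}}

```text
time_s: 35.0
tcp_pos: [0.5122, 0.241, 0.2429]
ee_rot: [[-0.996, -0.085, 0.0], [-0.085, 0.996, 0.0], [-0.0, 0.0, -1.0]]
wrist_force: [0.8, 1.0, -0.4]
gripper_width: 0.547
```

```bash
python3 -c "
from h import *
s=where();print(s['joints']);save(capture('wrist'),'w5');go([420,240,240],94.9)"
```

```text
t 35.0 tcp [512.2 241.  242.9] yaw y-axis 94.9 tilt [ 2.e-04  1.e-04 -1.e+00] F [ 0.8  1.  -0.4] g 0.547
[ 4.16000531e+01  1.61663671e+01 -7.71874890e+00  4.19808801e-03
 -6.61057195e+01 -1.26697229e+02]
shift [96.3  5.5 11.2] turn [0.0064 0.0161 0.0019] deg 1.0
```

View pics/w5.png

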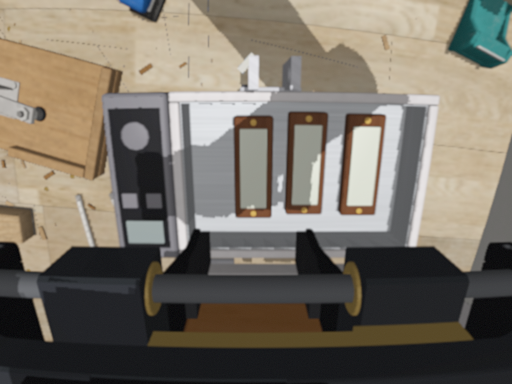

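All three plates lie flat side by side at (253,165), (306,162) and (362,163). Next I'll close the lid.

>>> {"name": "apply_moves", "arguments": {"steps": [[[0.22, 0, 0, -55, 0, 0, 0], [0.22, 0, 0, -55, 0, 0, -0.157], [0.22, 0, 0, -20, 0, 0, -0.157], [0.22, 0, 0, 0, 0, 0, -0.157], [0.22, 0, 0, 0, 0, 0, -0.157], [0.22, 0, 0, 0, 0, 0, -0.157], [0.22, 0, 0, 0, 0, 0, -0.157], [0.22, 0, 0, 0, 0, 0, -0.157], [0.22, 0, 0, 0, 0, 0, -0.157], [0.22, 0, 0, 0, 0, 0, -0.157], [0.22, 0, 0, 0, 0, 0, -0.157], [0.22, 0, 0, 0, 0, 0, 0]]]}}

```text
time_s: 36.55
tcp_pos: [0.5123, 0.2412, 0.3706]
ee_rot: [[0.083, -0.997, -0.0], [-0.997, -0.083, 0.0], [-0.0, 0.0, -1.0]]
wrist_force: [0.4, 0.2, -0.1]
gripper_width: 0.224
```

```bash
python3 -c "
from h import *
s=where();go([626,334,335],184.9)"
```

```text
t 36.55 tcp [512.3 241.2 370.6] yaw y-axis -175.25 tilt [-2.e-04  0.e+00 -1.e+00] F [ 0.4  0.2 -0.1] g 0.224
shift [ -83.1 -121.    35.6] turn [ 0.0002  0.     -0.0026] deg 0.2
```

>>> {"name": "apply_moves", "arguments": {"steps": [[[0.22, -28, -40, 0, 0, 0, -0.002], [0.22, -28, -40, 0, 0, 0, 0], [0.22, -27, -41, 0, 0, 0, 0], [0.22, 0, 0, 35, 0, 0, 0], [0.22, 0, 0, 0, 0, 0, 0], [0.22, 0, 0, 0, 0, 0, 0]]]}}

```text
time_s: 37.3
tcp_pos: [0.6261, 0.334, 0.3376]
ee_rot: [[0.085, -0.996, 0.002], [-0.996, -0.085, 0.0], [-0.0, -0.002, -1.0]]
wrist_force: [0.1, -0.1, 1.0]
gripper_width: 0.223
```

```bash
python3 -c "
from h import *
s=where();c=capture('wrist');save(c,'w6',(100,0,420,300),1.8);
go([626.5,334,233],184.9)"
```

```text
t 37.3 tcp [626.1 334.  337.6] yaw y-axis -175.1 tilt [ 2.2e-03  3.0e-04 -1.0e+00] F [ 0.1 -0.1  1. ] g 0.223
shift [  0.3   0.  105.4] turn [-0.0035  0.0013  0.0003] deg 0.2
```

View pics/w6.png

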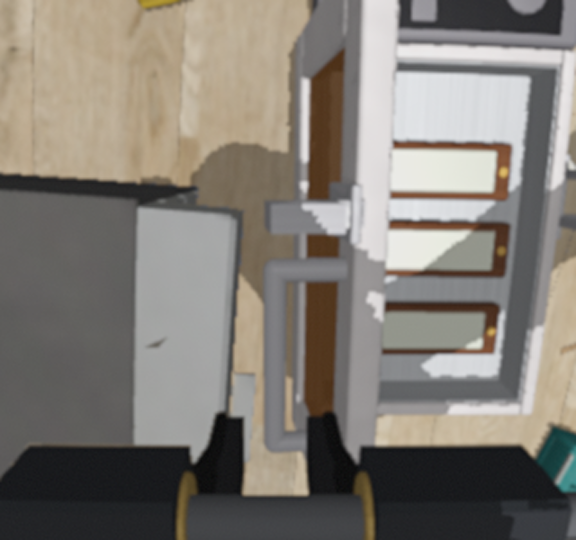

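The bar, at column ~277, sits centred between the fingers. Going down to grip it.

>>> {"name": "apply_moves", "arguments": {"steps": [[[0.22, 0, 0, 30, 0, 0, 0], [0.22, 0, 0, 35, 0, 0, 0], [0.22, 0, 0, 25, 0, 0, 0], [0.22, 0, 0, 14, 0, 0, 0], [0.22, 0, 0, 0, 0, 0, 0], [0, 0, 0, 0, 0, 0, 0], [0, 0, 0, 0, 0, 0, 0], [0, 0, 0, 0, 0, 0, 0], [0, 0, 0, 0, 0, 0, 0]]]}}

```text
time_s: 38.48
tcp_pos: [0.6266, 0.3347, 0.2337]
ee_rot: [[0.087, -0.996, 0.003], [-0.996, -0.087, 0.001], [-0.001, -0.003, -1.0]]
wrist_force: [-0.1, -0.4, 5.7]
gripper_width: 0.094
```

```bash
python3 -c "
from h import *
s=where()
th=np.radians(np.linspace(98,13.7,19)); X=-171.5*np.cos(th);Z=171.5*np.sin(th)
print(np.round(np.c_[-np.diff(X),-np.diff(Z)],1).tolist())"
```

```text
t 38.48 tcp [626.6 334.7 233.7] yaw y-axis -175.02 tilt [ 0.0029  0.0014 -1.    ] F [-0.1 -0.4  5.7] g 0.094
[[13.9, -1.4], [14.0, -0.2], [14.0, 0.9], [13.9, 2.0], [13.7, 3.2], [13.3, 4.3], [13.0, 5.3], [12.5, 6.4], [11.9, 7.4], [11.3, 8.3], [10.5, 9.2], [9.8, 10.1], [8.9, 10.8], [8.0, 11.5], [7.0, 12.1], [6.0, 12.7], [5.0, 13.1], [3.9, 13.5]]
```

>>> {"name": "apply_moves", "arguments": {"steps": [[[0, 0, 13.9, -1.4, 0, 0, 0], [0, 0, 14, -0.2, 0, 0, 0], [0, 0, 14, 0.9, 0, 0, 0], [0, 0, 13.9, 2, 0, 0, 0], [0, 0, 13.7, 3.2, 0, 0, 0], [0, 0, 13.3, 4.3, 0, 0, 0], [0, 0, 0, 0, 0, 0, 0]]]}}

```text
time_s: 39.35
tcp_pos: [0.5404, 0.3275, 0.2208]
ee_rot: [[0.087, -0.996, -0.006], [-0.996, -0.087, -0.001], [0.0, 0.006, -1.0]]
wrist_force: [-2.4, 4.5, -3.3]
gripper_width: 0.088
```

>>> {"name": "apply_moves", "arguments": {"steps": [[[0, 0, 13, 5.3, 0, 0, 0], [0, 0, 12.5, 6.4, 0, 0, 0], [0, 0, 11.9, 7.4, 0, 0, 0], [0, 0, 11.3, 8.3, 0, 0, 0], [0, 0, 0, 0, 0, 0, 0]]]}}

```text
time_s: 39.98
tcp_pos: [0.4944, 0.3237, 0.1933]
ee_rot: [[0.086, -0.996, -0.001], [-0.996, -0.086, 0.001], [-0.001, 0.001, -1.0]]
wrist_force: [4.1, 5.1, -8.4]
gripper_width: 0.084
```

>>> {"name": "apply_moves", "arguments": {"steps": [[[0, 0, 9.9, 9.8, 0, 0, 0], [0, 0, 9.6, 10.3, 0, 0, 0], [0, 0, 8.9, 10.8, 0, 0, 0], [0, 0, 8, 11.5, 0, 0, 0], [0, 0, 7, 12.1, 0, 0, 0], [0, 0, 0, 0, 0, 0, 0]]]}}

```text
time_s: 40.72
tcp_pos: [0.4534, 0.3204, 0.142]
ee_rot: [[0.088, -0.996, 0.005], [-0.996, -0.088, 0.003], [-0.002, -0.005, -1.0]]
wrist_force: [4.0, 2.9, -0.7]
gripper_width: 0.077
```

>>> {"name": "apply_moves", "arguments": {"steps": [[[0, 0, 5.5, 12.7, 0, 0, 0], [0, 0, 4.5, 13.1, 0, 0, 0], [0, 0, 0, 0, 0, 0, 0]]]}}

```text
time_s: 41.1
tcp_pos: [0.4412, 0.3193, 0.1146]
ee_rot: [[0.087, -0.996, -0.001], [-0.996, -0.087, 0.001], [-0.001, 0.001, -1.0]]
wrist_force: [0.7, 5.6, -3.9]
gripper_width: 0.08
```

>>> {"name": "apply_moves", "arguments": {"steps": [[[0, 0, 2, 7, 0, 0, 0], [0, 0, 1, 3, 0, 0, 0], [0, 0, 0, 0, 0, 0, 0]]]}}

```text
time_s: 41.48
tcp_pos: [0.4383, 0.319, 0.1049]
ee_rot: [[0.087, -0.996, -0.001], [-0.996, -0.087, 0.001], [-0.001, 0.0, -1.0]]
wrist_force: [-0.8, 5.3, -0.7]
gripper_width: 0.083
```

>>> {"name": "apply_moves", "arguments": {"steps": [[[0, 0, 0.5, 3, 0, 0, 0], [0, 0, 0, 0, 0, 0, 0]]]}}

```text
time_s: 41.72
tcp_pos: [0.4375, 0.3189, 0.1019]
ee_rot: [[0.086, -0.996, -0.001], [-0.996, -0.086, 0.001], [-0.001, 0.001, -1.0]]
wrist_force: [-2.0, 5.1, 0.3]
gripper_width: 0.082
```

>>> {"name": "apply_moves", "arguments": {"steps": [[[0.4, 0, 0, 0, 0, 0, 0], [0.4, 0, 0, 0, 0, 0, 0], [0.4, 0, 0, -20, 0, 0, 0], [0.4, 0, 0, -22, 0, 0, 0], [0, 0, 0, 0, 0, 0, 0], [0, 0, 0, 0, 0, 0, 0], [0, 0, 0, 0, 0, 0, 0], [0, 0, 0, 0, 0, 0, 0]]]}}

```text
time_s: 42.72
tcp_pos: [0.4379, 0.3177, 0.1435]
ee_rot: [[0.086, -0.996, -0.001], [-0.996, -0.086, -0.001], [0.001, 0.001, -1.0]]
wrist_force: [0.8, -0.1, -0.2]
gripper_width: 0.046
```

>>> {"name": "apply_moves", "arguments": {"steps": [[[0, 0, 2.5, 4, 0, 0, 0], [0, 0, 0, 3, 0, 0, 0], [0, 0, 0, 2, 0, 0, 0], [0, 0, 0, 0, 0, 0, 0]]]}}

```text
time_s: 43.22
tcp_pos: [0.4357, 0.3178, 0.1351]
ee_rot: [[0.087, -0.996, -0.0], [-0.996, -0.087, -0.0], [0.0, 0.0, -1.0]]
wrist_force: [-0.1, -0.5, 1.2]
gripper_width: 0.009
```

>>> {"name": "apply_moves", "arguments": {"steps": [[[0, 0, 0, 2, 0, 0, 0], [0, 0, 0, 1, 0, 0, 0], [0, 0, 0, 0, 0, 0, 0]]]}}

```text
time_s: 43.6
tcp_pos: [0.4358, 0.318, 0.1333]
ee_rot: [[0.087, -0.996, 0.001], [-0.996, -0.087, 0.0], [-0.0, -0.001, -1.0]]
wrist_force: [-2.3, -1.0, 4.8]
gripper_width: 0.001
```

>>> {"name": "apply_moves", "arguments": {"steps": [[[0, 0, 0, 1.5, 0, 0, 0], [0, 0, 0, 0, 0, 0, 0]]]}}

```text
time_s: 43.85
tcp_pos: [0.4359, 0.318, 0.1331]
ee_rot: [[0.087, -0.996, 0.001], [-0.996, -0.087, 0.0], [-0.0, -0.001, -1.0]]
wrist_force: [-5.0, -2.2, 12.4]
gripper_width: 0.007
```

The bar bottoms out at TCP z 133.1 mm, which matches the shut height exactly, so the lid is shut. I'll grip the bar again just to measure its x in tool coordinates for the pin.

>>> {"name": "apply_moves", "arguments": {"steps": [[[0, 0, 0, -12, 0, 0, 0], [0.35, 0, 0, 0, 0, 0, 0], [0.35, 0, 0, 0, 0, 0, 0], [0.35, 0, 0, 16, 0, 0, 0], [0.35, 0, 0, 16, 0, 0, 0], [0.35, 0, 0, 2, 0, 0, 0], [0, 0, 0, 0, 0, 0, 0], [0, 0, 0, 0, 0, 0, 0], [0, 0, 0, 0, 0, 0, 0], [0, 0, 0, 0, 0, 0, 0]]]}}

```text
time_s: 45.1
tcp_pos: [0.4366, 0.3182, 0.1094]
ee_rot: [[0.087, -0.996, 0.002], [-0.996, -0.087, 0.001], [-0.001, -0.002, -1.0]]
wrist_force: [3.1, -0.2, -0.6]
gripper_width: 0.1
```

```bash
python3 -c "
from h import *
s=where()"
```

```text
t 45.1 tcp [436.6 318.2 109.4] yaw y-axis -175.02 tilt [ 0.002   0.0013 -1.    ] F [ 3.1 -0.2 -0.6] g 0.1
```

>>> {"name": "apply_moves", "arguments": {"steps": [[[0.35, 0, 0, 0, 0, 0, 0], [0.35, 0, 0, 0, 0, 0, 0], [0.35, 0, 0, -30, 0, 0, 0], [0.35, 0, 0, -50, 0, 0, 0], [0.5, 20, 0, -50, 0, 0, 0], [0.5, 50, 10, 0, 0, 0, 0], [0.5, 25, 10, 0, 0, 0, 0], [0.5, 0, 0, 0, 0, 0, 0], [0.5, 0, 0, 0, 0, 0, 0]]]}}

```text
time_s: 46.22
tcp_pos: [0.4241, 0.2219, 0.2389]
ee_rot: [[0.087, -0.996, 0.0], [-0.996, -0.087, 0.0], [-0.0, -0.0, -1.0]]
wrist_force: [-0.6, -0.0, -0.3]
gripper_width: 0.495
```

```bash
python3 -c "
from h import *
s=where();c=capture('wrist');t=capture('top');
np.save('w7.npy',c,allow_pickle=True);save(c,'w7')
for cc in(t,c):
  for n in('pin_grip','lid_handle','hasp'):
    for m in masks_of(cc,n)[:2]: print(cc is t,n,round(m['confidence'],2),m['box'])
"
```

```text
t 46.23 tcp [424.1 221.9 238.9] yaw y-axis -175.02 tilt [ 2.e-04  4.e-04 -1.e+00] F [-0.6 -0.  -0.3] g 0.495
True pin_grip 0.61 [322.6, 210.8, 35.1, 13.1]
True lid_handle 0.71 [79.7, 153.7, 98.2, 76.3]
True hasp 0.87 [76.7, 152.0, 130.0, 77.7]
False lid_handle 0.7 [64.5, 29.0, 214.2, 302.7]
False lid_handle 0.62 [57.6, 105.8, 218.7, 228.6]
False hasp 0.67 [58.1, 34.8, 222.3, 296.6]
```

View pics/w7.png

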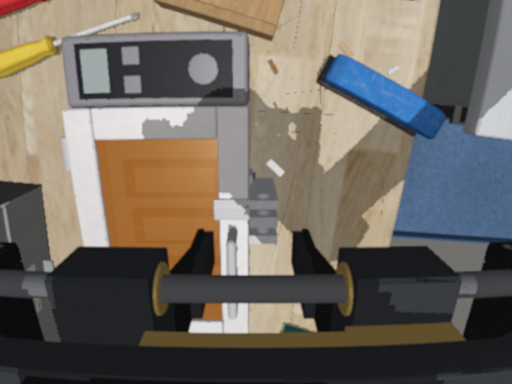

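The lid is shut, and the fork is at (263,210) next to the bar at column 232. I'll zoom in to measure the fork-to-bar offset.

```bash
python3 -c "
from h import *
c=np.load('w7.npy',allow_pickle=True).item()
save(c,'w7z',(190,160,310,250),6.6)"
```

```text
(no output)
```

View pics/w7z.png

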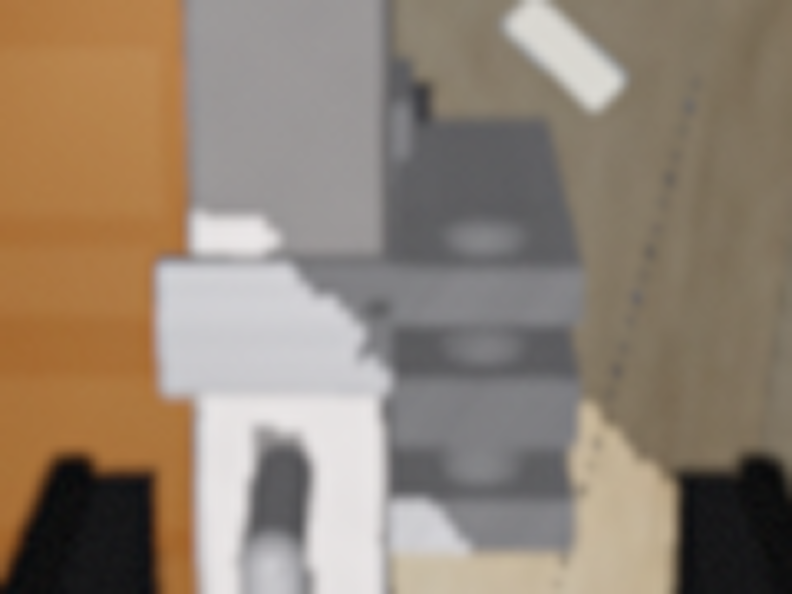

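The near fork plate's face shows its hole at crop (484,240). The eye hole is at (484,347) and the far one at (480,467), with the bar's centre line near crop column 278.

```bash
python3 -c "
from h import *
c=np.load('w7.npy',allow_pickle=True).item()
q=lambda l:[(190+x/6.6-.5,160+y/6.6-.5) for x,y in l]
a=np.radians(4.9);n=np.array([np.cos(a),np.sin(a)]);m=np.array([-n[1],n[0]])
def show(k,l,z):
    P=un(c,q(l),z)*1000
    for p in P: print(k,np.round(p,1),'n',(n@p[:2]).round(1),'m',(m@p[:2]).round(1))
show('hole',[(484,240),(484,347),(480,467)],.104)
show('top',[(387,262),(582,262),(389,325),(582,325),(391,380),(578,380),(391,448),(575,448)],.117)
show('bar',[(281,470),(278,560)],.111)
w=c
P=un(c,[(232,240),(233,300),(233,315)],.111)*1000
for p in P: print('bar',np.round(p,1),(n@p[:2]).round(1))
show('lidfront',[(387,60),(386,230)],.081)
# round key in w7
P=un(c,[(203,68)],.074)*1000; print('key',P.round(1),(n@P[0,:2]).round(1),(m@P[0,:2]).round(1))
t=capture('top')
mk=masks_of(t,'pin_grip')[0]['pixels']; ys,xs=np.nonzero(mk); W=un(t,np.c_[xs,ys],.009)[:,:2]*1000
v=cv2.fitLine(W.astype(np.float32),cv2.DIST_L2,0,.01,.01).ravel();print('pin',v,np.degrees(np.arctan2(v[1],v[0])),W.mean(0)); d=(W-v[2:])@v[:2];print(v[2:]+v[:2]*d.min(),v[2:]+v[:2]*d.max())
"
```

```text
hole [412.8 229.6 104. ] n 430.9 m 193.5
hole [411.2 245.5 104. ] n 430.7 m 209.5
hole [410.  264.1 104. ] n 431.1 m 228.1
top [426.2 229.7 117. ] n 444.3 m 192.4
top [400.2 227.4 117. ] n 418.1 m 192.4
top [425.2 238.6 117. ] n 444.0 m 201.4
top [399.2 236.3 117. ] n 417.9 m 201.4
top [424.3 246.5 117. ] n 443.8 m 209.4
top [398.8 244.3 117. ] n 418.3 m 209.4
top [423.4 256.6 117. ] n 443.8 m 219.5
top [398.1 254.4 117. ] n 418.4 m 219.4
bar [438.5 263.9 111. ] n 459.5 m 225.5
bar [438.  278.1 111. ] n 460.2 m 239.6
bar [438.  273.5 111. ] 459.7
bar [432.6 340.7 111. ] 460.1
bar [431.3 359.3 111. ] 460.5
lidfront [428.3 210.4  81. ] n 444.7 m 173.0
lidfront [426.3 236.7  81. ] n 444.9 m 199.4
key [[477.7 120.7  74. ]] 486.3 79.4
pin [ 2.9092270e-01 -9.5674658e-01  4.2011932e+02 -3.3494247e+02] -73.08679 [ 420.11932955 -334.94248295]
[ 399.40236724 -266.81139646] [ 434.59847141 -382.55950438]
```

>>> {"name": "apply_moves", "arguments": {"steps": [[[0.5, 57.6, 4.8, 0, 0, 0, 0], [0.5, 57.6, 4.8, 0, 0, 0, 0], [0.5, 57.6, 4.8, 0, 0, 0, 0], [0.5, 57.6, 4.8, 0, 0, 0, 0], [0.5, 57.6, 4.8, 10, 0, 0, 0], [0.5, 57.6, 4.8, 10, 0, 0, 0], [0.5, 57.6, 4.8, 10, 0, 0, 0], [0.5, 57.6, 4.8, 10, 0, 0, 0], [0.5, 57.6, 4.8, 10, 0, 0, 0], [0.5, 57.6, 4.8, 10, 0, 0, -0.1], [0.5, 0, 0, 0, 0, 0, -0.108], [0.5, 0, 0, 0, 0, 0, 0]]]}}

```text
time_s: 48.22
tcp_pos: [0.4257, -0.3572, 0.1782]
ee_rot: [[0.288, -0.958, -0.001], [-0.958, -0.288, 0.0], [-0.001, 0.001, -1.0]]
wrist_force: [-0.3, 1.1, -0.3]
gripper_width: 0.497
```

```bash
python3 -c "
from h import *
s=where()
for nm in('wrist','top'):
  c=capture(nm); save(c,'p_'+nm)
  for k in masks_of(c,'pin_grip')[:1]:
    mk=k['pixels']; ys,xs=np.nonzero(mk); W=un(c,np.c_[xs,ys],.009)[:,:2]*1000
    v=cv2.fitLine(W.astype(np.float32),cv2.DIST_L2,0,.01,.01).ravel();print(nm,k['confidence'],'pin',np.degrees(np.arctan2(v[1],v[0])),W.mean(0)); d=(W-v[2:])@v[:2];print(v[2:]+v[:2]*d.min(),v[2:]+v[:2]*d.max())
"
```

```text
t 48.23 tcp [ 425.7 -357.2  178.2] yaw y-axis -163.27 tilt [-1.e-03  5.e-04 -1.e+00] F [-0.3  1.1 -0.3] g 0.497
wrist 0.66 pin -73.06646 [ 418.67597719 -334.20985982]
[ 396.14474934 -260.20668166] [ 432.90561002 -380.94676922]
top 0.63 pin -84.2691 [ 417.98062342 -335.23199589]
[ 416.32140812 -318.69905216] [ 419.97414331 -355.09609871]
```

View pics/p_wrist.png

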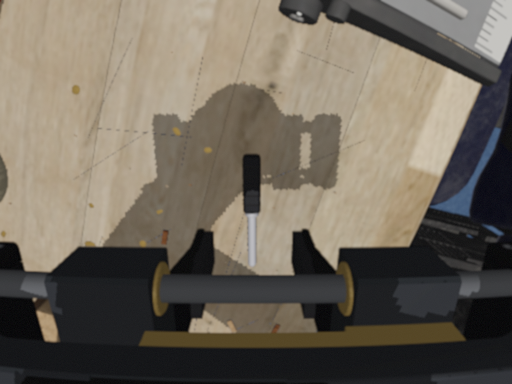

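The pin's grip spans (252,155)–(252,212) and its tip is at (251,263), between the fingers' columns. Picking it up.

>>> {"name": "apply_moves", "arguments": {"steps": [[[0.5, -3.4, -1.6, 40, 0, 0, -0.003], [0.5, 0, 0, 50, 0, 0, 0], [0.5, 0, 0, 45, 0, 0, 0], [0.5, 0, 0, 18, 0, 0, 0], [0.5, 0, 0, 5, 0, 0, 0], [0.5, 0, 0, 0, 0, 0, 0], [0.05, 0, 0, 0, 0, 0, 0], [0.05, 0, 0, 0, 0, 0, 0], [0.05, 0, 0, 0, 0, 0, 0], [0.05, 0, 0, 0, 0, 0, 0], [0.05, 0, 0, 0, 0, 0, 0]]]}}

```text
time_s: 49.8
tcp_pos: [0.4267, -0.3529, 0.0213]
ee_rot: [[0.293, -0.956, 0.0], [-0.956, -0.293, -0.0], [0.0, -0.0, -1.0]]
wrist_force: [-1.3, 1.1, 4.2]
gripper_width: 0.206
```

```bash
python3 -c "
from h import *
s=where()"
```

```text
t 49.8 tcp [ 426.7 -352.9   21.3] yaw y-axis -162.94 tilt [ 2.e-04 -3.e-04 -1.e+00] F [-1.3  1.1  4.2] g 0.206
```

>>> {"name": "apply_moves", "arguments": {"steps": [[[0.05, 0, 0, -20, 0, 0, 0], [0.05, 0, 0, -50, 0, 0, 0], [0.05, 0, 0, -60, 0, 0, 0], [0.05, -50.2, -15.1, 0, 0, 0, 0], [0.05, -50.2, -15.1, 0, 0, 0, 0], [0.05, -50.2, -15.1, 0, 0, 0, 0], [0.05, -50.2, -15.1, 0, 0, 0, 0], [0.05, -50.2, -15.1, 0, 0, 0, 0], [0.05, -50.2, -15.1, 0, 0, 0, 0], [0.05, -50.2, -15.1, 0, 0, 0, 0], [0.05, -50.2, -15.1, 0, 0, 0, 0]]]}}

```text
time_s: 51.18
tcp_pos: [0.4238, 0.0682, 0.1507]
ee_rot: [[0.293, -0.956, 0.0], [-0.956, -0.293, 0.0], [-0.0, -0.0, -1.0]]
wrist_force: [1.3, 0.3, -1.2]
gripper_width: 0.197
```

>>> {"name": "apply_moves", "arguments": {"steps": [[[0.05, -50.2, -15.1, 0, 0, 0, 0.106], [0.05, 0, 0, 0, 0, 0, 0.106], [0.05, 0, 0, 0, 0, 0, 0], [0.05, 0, 0, 0, 0, 0, 0]]]}}

```text
time_s: 51.68
tcp_pos: [0.4238, 0.1184, 0.1505]
ee_rot: [[0.086, -0.996, -0.001], [-0.996, -0.086, -0.0], [0.0, 0.001, -1.0]]
wrist_force: [0.3, -0.5, -1.7]
gripper_width: 0.205
```

```bash
python3 -c "
from h import *
s=where();go([424.7,118.7,116.3],184.9)
t=capture('top');c=capture('scene');w=capture('wrist')
a=cv2.resize(t['color'][150:270,100:240],None,fx=4,fy=4,interpolation=cv2.INTER_CUBIC)
b=cv2.resize(w['color'][150:270,170:340],None,fx=4,fy=4,interpolation=cv2.INTER_CUBIC)
b=cv2.resize(c['color'][200:350,140:300],(0,0),fx=3.2,fy=3.2,interpolation=cv2.INTER_CUBIC)[:480]
h=min(a.shape[0],b.shape[0]);im=np.hstack([a[:h],b[:h]]);print(im.shape);cv2.imwrite('pics/pin1.png',cv2.resize(im,(800,int(h*800/im.shape[1])))[:,:,::-1])
"
```

```text
t 51.67 tcp [423.8 118.4 150.5] yaw y-axis -175.05 tilt [-5.e-04 -2.e-04 -1.e+00] F [ 0.3 -0.5 -1.7] g 0.205
shift [-0.2 -1.  34.2] turn [ 0.0006 -0.0002  0.0008] deg 0.1
(480, 1072, 3)
```

View pics/pin1.png

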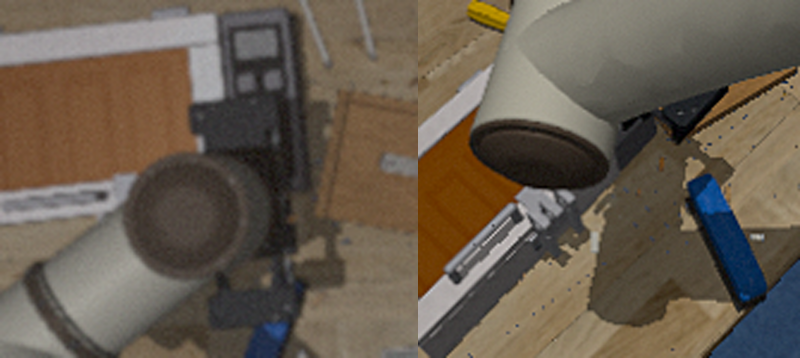

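The arm blocks both fixed views, so I'll insert by feel.

>>> {"name": "apply_moves", "arguments": {"steps": [[[0.05, 0, -1, 20, 0, 0, 0], [0.05, 0, 0, 14.2, 0, 0, 0], [0.05, 0, 0, 0, 0, 0, 0], [0.05, 0, 0, 0, 0, 0, 0]]]}}

```text
time_s: 52.32
tcp_pos: [0.4255, 0.119, 0.1171]
ee_rot: [[0.086, -0.996, 0.001], [-0.996, -0.086, 0.0], [-0.0, -0.001, -1.0]]
wrist_force: [-0.1, -0.2, -0.6]
gripper_width: 0.201
```

```bash
cat >> h.py <<'E'
A=np.radians(4.9);N=np.array([np.cos(A),np.sin(A)]);M_=np.array([-N[1],N[0]])
def nm():
    s=where();p=np.array(s['tcp_pos'])[:2]*1000;F=np.array(s['wrist_force'])
    print('n',(N@p).round(2),'m',(M_@p).round(2),'tip past mid',(M_@p+95-213.3).round(1),'Fn',(N@F[:2]).round(1),'Fm',(M_@F[:2]).round(1),'Fz',F[2].round(1))
E
python3 -c "
from h import *
nm()"
```

```text
t 52.33 tcp [425.5 119.  117.1] yaw y-axis -175.09 tilt [ 9.e-04  4.e-04 -1.e+00] F [-0.1 -0.2 -0.6] g 0.201
n 434.09 m 82.23 tip past mid -36.1 Fn -0.2 Fm -0.1 Fz -0.6
```

>>> {"name": "apply_moves", "arguments": {"steps": [[[0.05, -6, 0, 0, 0, 0, 0], [0.05, -5, 0, 0, 0, 0, 0], [0.05, -4, 0, 0, 0, 0, 0], [0.05, -3, 0, 0, 0, 0, 0], [0.05, 0, 0, 0, 0, 0, 0]]]}}

```text
time_s: 52.95
tcp_pos: [0.4234, 0.1373, 0.1166]
ee_rot: [[0.086, -0.996, 0.0], [-0.996, -0.086, -0.0], [0.0, -0.0, -1.0]]
wrist_force: [-0.0, 0.3, -0.7]
gripper_width: 0.203
```

```bash
python3 -c "
from h import *
nm()"
```

```text
t 52.95 tcp [423.4 137.3 116.6] yaw y-axis -175.06 tilt [ 0. -0. -1.] F [-0.   0.3 -0.7] g 0.203
n 433.63 m 100.59 tip past mid -17.7 Fn 0.0 Fm 0.3 Fz -0.7
```

>>> {"name": "apply_moves", "arguments": {"steps": [[[0.05, -2, 0, 0, 0, 0, 0], [0.05, -2, 0, 0, 0, 0, 0], [0.05, -2, 0, 0, 0, 0, 0], [0.05, 0, 0, 0, 0, 0, 0]]]}}

```text
time_s: 53.45
tcp_pos: [0.423, 0.1431, 0.1166]
ee_rot: [[0.086, -0.996, -0.0], [-0.996, -0.086, -0.0], [0.0, 0.0, -1.0]]
wrist_force: [-0.9, -0.1, -2.2]
gripper_width: 0.203
```

```bash
python3 -c "
from h import *
nm()"
```

```text
t 53.45 tcp [423.  143.1 116.6] yaw y-axis -175.08 tilt [-0. -0. -1.] F [-0.9 -0.1 -2.2] g 0.203
n 433.64 m 106.42 tip past mid -11.9 Fn -0.9 Fm -0.0 Fz -2.2
```

>>> {"name": "apply_moves", "arguments": {"steps": [[[0.05, -2, 0, 0.3, 0, 0, 0], [0.05, -2, 0, 0, 0, 0, 0], [0.05, -2, 0, 0, 0, 0, 0], [0.05, -2, 0, 0, 0, 0, 0], [0.05, 0, 0, 0, 0, 0, 0]]]}}

```text
time_s: 54.08
tcp_pos: [0.4223, 0.1511, 0.1163]
ee_rot: [[0.086, -0.996, 0.0], [-0.996, -0.086, -0.0], [0.0, -0.0, -1.0]]
wrist_force: [-0.6, -0.8, -1.3]
gripper_width: 0.205
```

>>> {"name": "apply_moves", "arguments": {"steps": [[[0.05, -2.5, 0, 0, 0, 0, 0], [0.05, -2.5, 0, 0, 0, 0, 0], [0.05, -2.5, 0, 0, 0, 0, 0], [0.05, 0, 0, 0, 0, 0, 0]]]}}

```text
time_s: 54.58
tcp_pos: [0.4216, 0.1586, 0.1163]
ee_rot: [[0.086, -0.996, 0.0], [-0.996, -0.086, 0.0], [-0.0, -0.0, -1.0]]
wrist_force: [0.3, -0.4, -0.8]
gripper_width: 0.205
```

```bash
python3 -c "
from h import *
nm()"
```

```text
t 54.58 tcp [421.6 158.6 116.3] yaw y-axis -175.07 tilt [ 1.e-04  1.e-04 -1.e+00] F [ 0.3 -0.4 -0.8] g 0.205
n 433.65 m 122.02 tip past mid 3.7 Fn 0.2 Fm -0.4 Fz -0.8
```

>>> {"name": "apply_moves", "arguments": {"steps": [[[0.05, -2.5, 0, 0, 0, 0, 0], [0.05, -2.5, 0, 0, 0, 0, 0], [0.05, -2.5, 0, 0, 0, 0, 0], [0.05, -2.5, 0, 0, 0, 0, 0], [0.05, -2.5, 0, 0, 0, 0, 0], [0.05, 0, 0, 0, 0, 0, 0]]]}}

```text
time_s: 55.32
tcp_pos: [0.4206, 0.1711, 0.1163]
ee_rot: [[0.086, -0.996, 0.0], [-0.996, -0.086, 0.0], [-0.0, -0.0, -1.0]]
wrist_force: [0.3, 0.3, -0.9]
gripper_width: 0.202
```

>>> {"name": "apply_moves", "arguments": {"steps": [[[0.05, -3, 0, 0, 0, 0, 0], [0.05, -3, 0, 0, 0, 0, 0], [0.05, -3, 0, 0, 0, 0, 0], [0.05, -3, 0, 0, 0, 0, 0], [0.05, -3, 0, 0, 0, 0, 0], [0.05, -3, 0, 0, 0, 0, 0], [0.05, -2, 0, 0, 0, 0, 0], [0.05, -1, 0, 0, 0, 0, 0], [0.05, 0, 0, 0, 0, 0, 0]]]}}

```text
time_s: 56.45
tcp_pos: [0.4187, 0.1918, 0.1163]
ee_rot: [[0.086, -0.996, -0.0], [-0.996, -0.086, 0.0], [-0.0, 0.0, -1.0]]
wrist_force: [0.6, -0.5, -0.9]
gripper_width: 0.2
```

```bash
python3 -c "
from h import *
nm(); save(capture('wrist'),'w8')"
```

```text
t 56.45 tcp [418.7 191.8 116.3] yaw y-axis -175.09 tilt [-0.  0. -1.] F [ 0.6 -0.5 -0.9] g 0.2
n 433.61 m 155.37 tip past mid 37.1 Fn 0.5 Fm -0.6 Fz -0.9
```

>>> {"name": "apply_moves", "arguments": {"steps": [[[0.05, -1.5, 0, 0, 0, 0, 0], [0.05, -1, 0, 0, 0, 0, 0], [0.05, 0, 0, 0, 0, 0, 0]]]}}

```text
time_s: 56.88
tcp_pos: [0.4185, 0.1944, 0.1163]
ee_rot: [[0.086, -0.996, 0.0], [-0.996, -0.086, 0.0], [-0.0, -0.0, -1.0]]
wrist_force: [-0.3, 0.5, -0.2]
gripper_width: 0.207
```

>>> {"name": "apply_moves", "arguments": {"steps": [[[0.45, 0, 0, 0, 0, 0, 0], [0.45, 0, 0, 0, 0, 0, 0], [0.45, 0, 0, 0, 0, 0, 0], [0.45, 0, 0, -20, 0, 0, 0], [0.45, 0, 0, -50, 0, 0, 0], [0.45, 0, 0, -50, 0, 0, 0], [0.3, 0, 0, 0, 0, 0, 0], [0, 0, 0, 0, 0, 0, 0], [0, 0, 0, 0, 0, 0, 0]]]}}

```text
time_s: 58.0
tcp_pos: [0.4179, 0.1937, 0.2349]
ee_rot: [[0.085, -0.996, -0.002], [-0.996, -0.085, -0.002], [0.002, 0.003, -1.0]]
wrist_force: [-0.7, 0.6, -1.0]
gripper_width: 0.193
```

```bash
python3 -c "
from h import *
s=where();print(s['joints']);c=capture('wrist');save(c,'w9');np.save('w9.npy',c,allow_pickle=True)"
```

```text
t 58.0 tcp [417.9 193.7 234.9] yaw y-axis -175.1 tilt [-0.0024 -0.002  -1.    ] F [-0.7  0.6 -1. ] g 0.193
[ 4.51580380e+01  6.14320648e+00 -2.18339692e+01 -2.11727837e-02
 -6.22012542e+01 -4.02470369e+01]
```

View pics/w9.png

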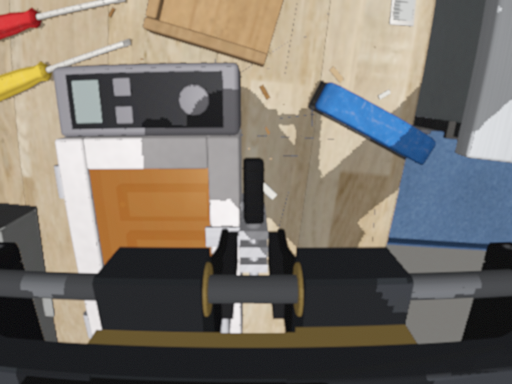

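The pin is through: its grip is at (253,190), close to the fork, and the shank shows beyond. The round key is at (193,99).

>>> {"name": "apply_moves", "arguments": {"steps": [[[0, 39.2, -27.8, 0, 0, 0, 0], [0, 39.2, -27.8, 0, 0, 0, 0], [0, 0, 0, 0, 0, 0, 0], [0, 0, 0, 50, 0, 0, 0], [0, 0, 0, 50, 0, 0, 0], [0, 0, 0, 25, 0, 0, 0], [0, 0, 0, 10, 0, 0, 0], [0, 0, 0, 0, 0, 0, 0]]]}}

```text
time_s: 59.05
tcp_pos: [0.4804, 0.1212, 0.101]
ee_rot: [[0.086, -0.996, -0.001], [-0.996, -0.086, -0.001], [0.001, 0.001, -1.0]]
wrist_force: [-0.5, 0.2, 0.4]
gripper_width: 0.004
```

```bash
python3 -c "
from h import *
c=np.load('w9.npy',allow_pickle=True).item();print(un(c,[(193,99)],.074)*1000+[2.3,-.9,0]);where();go([480,120.3,91],184.9)"
```

```text
[[480.55210459 119.65139436  74.        ]]
t 59.05 tcp [480.4 121.2 101. ] yaw y-axis -175.05 tilt [-9.e-04 -7.e-04 -1.e+00] F [-0.5  0.2  0.4] g 0.004
shift [ 0.8  0.5 10. ] turn [ 0.0009 -0.0006  0.0009] deg 0.1
```

>>> {"name": "apply_moves", "arguments": {"steps": [[[0, 0, 0, 5, 0, 0, 0], [0, 0, 0, 3, 0, 0, 0], [0, 0, 0, 1.5, 0, 0, 0], [0, 0, 0, 0, 0, 0, 0]]]}}

```text
time_s: 59.55
tcp_pos: [0.4807, 0.1209, 0.0919]
ee_rot: [[0.086, -0.996, 0.0], [-0.996, -0.086, 0.0], [-0.0, -0.0, -1.0]]
wrist_force: [0.2, 0.4, -0.1]
gripper_width: 0.008
```

>>> {"name": "apply_moves", "arguments": {"steps": [[[0, 0, 0, 1, 0, 0, 0], [0, 0, 0, 0, 0, 0, 0], [0, 0, 0, 0, 0, 0, 0]]]}}

```text
time_s: 59.92
tcp_pos: [0.4808, 0.121, 0.091]
ee_rot: [[0.086, -0.996, 0.0], [-0.996, -0.086, 0.0], [-0.0, -0.0, -1.0]]
wrist_force: [-0.2, 0.4, 0.8]
gripper_width: 0.007
```

>>> {"name": "apply_moves", "arguments": {"steps": [[[0, 0, 0, 1, 0, 0, 0], [0, 0, 0, 0, 0, 0, 0]]]}}

```text
time_s: 60.18
tcp_pos: [0.4809, 0.121, 0.0904]
ee_rot: [[0.086, -0.996, 0.0], [-0.996, -0.086, 0.0], [0.0, -0.0, -1.0]]
wrist_force: [-1.5, 0.8, 5.8]
gripper_width: 0.005
```

>>> {"name": "apply_moves", "arguments": {"steps": [[[0, 0, 0, 0.7, 0, 0, 0], [0, 0, 0, 0, 0, 0, 0], [0, 0, 0, 0, 0, 0, 0]]]}}

```text
time_s: 60.55
tcp_pos: [0.4809, 0.121, 0.09]
ee_rot: [[0.086, -0.996, 0.001], [-0.996, -0.086, 0.0], [0.0, -0.001, -1.0]]
wrist_force: [-2.5, -1.2, 7.7]
gripper_width: 0.007
```

>>> {"name": "apply_moves", "arguments": {"steps": [[[0, 0, 0, 0.3, 0, 0, 0], [0, 0, 0, 0, 0, 0, 0], [0, 0, 0, 0, 0, 0, 0], [0, 0, 0, 0, 0, 0, 0]]]}}

```text
time_s: 61.05
tcp_pos: [0.4809, 0.121, 0.09]
ee_rot: [[0.086, -0.996, 0.001], [-0.996, -0.086, -0.0], [0.0, -0.001, -1.0]]
wrist_force: [-3.2, 0.2, 9.5]
gripper_width: 0.009
```

>>> {"name": "apply_moves", "arguments": {"steps": [[[0, 0, 0, -10, 0, 0, 0], [0, 0, 0, -40, 0, 0, 0], [0, 0, 0, -50, 0, 0, 0], [0, 0, 0, -50, 0, 0, 0], [0, 50, 0, 0, 0, 0, 0], [0, 55, 0, 0, 0, 0, 0], [0, 55, 0, 0, 0, 0, 0], [0, 55, 0, 0, 0, 0, 0], [0, 0, 0, 0, 0, 0, 0]]]}}

```text
time_s: 62.18
tcp_pos: [0.4985, -0.0963, 0.2384]
ee_rot: [[0.08, -0.997, -0.001], [-0.997, -0.08, -0.0], [-0.0, 0.001, -1.0]]
wrist_force: [1.0, -0.2, -0.5]
gripper_width: 0.006
```

```bash
python3 -c "
from h import *
where();t=capture('top');c=capture('scene');w=capture('wrist')
r=lambda a,f:cv2.resize(a,None,fx=f,fy=f,interpolation=cv2.INTER_CUBIC)
a=r(t['color'][140:250,70:220],2.7);b=r(c['color'][190:360,80:260],2.2)
H=max(a.shape[0],b.shape[0]);im=np.zeros((H,800,3),np.uint8);im[:a.shape[0],:a.shape[1]]=a[:,:800];k=min(b.shape[1],800-a.shape[1]);im[:b.shape[0],a.shape[1]:a.shape[1]+k]=b[:,:k]
cv2.imwrite('pics/end.png',im[:,:,::-1])"
```

```text
t 62.17 tcp [498.5 -96.3 238.4] yaw y-axis -175.41 tilt [-1.2e-03 -1.0e-04 -1.0e+00] F [ 1.  -0.2 -0.5] g 0.006
```

View pics/end.png

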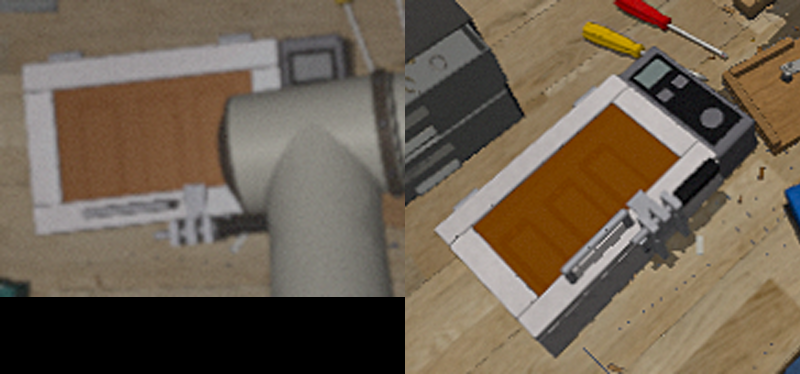

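The lid is shut with the plates visible through the window. The pin's grip is against the fork with its tip showing past the far plate, at (160,232) in the left picture. The arm is clear, so I'm handing in.

```bash
python3 -c "
from station import r
print(r.finish_job())"
```

```text
the job is handed in; nothing more can be done
None
```

I carried out every step of the task in the order given and handed the job in at about 62 s of the 208 s allowed. The hand-in gave no verdict.

- **Plates:** I opened the lid and laid the three plates that were out flat, face up and side by side on the chamber floor. They are about 64 mm apart, and the wrist picture before closing showed them lying that way.
- **Lid:** I closed it by its handle and pressed down on the bar. It stopped hard at about 12 N with the bar at exactly its shut height.
- **Pin:** It went through the fork and the lid's eye without binding, with side forces under about 2.5 N. By tool position the tip is about 40 mm past the middle. The last pictures show the tip out beyond the far plate and the grip close to the fork.
- **Start key:** I pressed the round key once, rising from 6 to 9.5 N over more than half a second, then let go. No lamp or indicator showed whether it registered, so the force and time are the only evidence.

**Disagreements:**
- The wrist camera read about 2.3 mm off in x against the other two cameras and a touch measurement. I corrected for that before placing the pin and pressing the key.
- The lid seems to have started about 3° open, so while opening it the grip force reached about 26 N before I corrected the path.

I left the square keys, sanding block and eraser alone. The last pictures do not cover the part of the bench where the sanding block and eraser lie.

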